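# Line up the microscope objectives by length on the storage rail

### The arm

A 6-joint arm with a two-finger parallel gripper is mounted at the origin on the work surface. World frame = base frame: x ahead of the robot, y to its left, z up, the work surface at z = 0. Lengths are in m, angles in rad, forces in N, time in s.
With the tool pointing down it reaches from about 0.25 to 0.725 m from the base axis. Payload 9.7 kg.
Tool frame: the origin (TCP) lies midway between the tips of the shut fingers; the grasp point (between the pads) lies robot.pinch_z behind it (robot.pinch_z is the distance from the TCP to the grasp point, in m); z points along the fingers, y is the line along which they close (so a half turn about z gives the same grasp; the last joint's range is limited). The gripper opens to 85 mm and grips with 20 to 120 N. Pads are 22 mm wide; open, the fingers measure 114 mm over their backs; the gripper's body (76 mm by 85 mm) begins 54 mm behind the grasp point. The pads swing forward as they close: fully open they stand 13 mm farther back than shut.
Start: joints at [-1.114, 0.087, 0.176, 1.66, 0, 1.571], TCP at [0.243, -0.494, 0.231] pointing down, gripper open.
Joint ranges: [-3.13, 3.13], [-0.85, 1.81], [-1.15, 1.24], [-2.2, 2.28], [-1.44, 1.52], [-3.14, 3.14]. Speed limits (rad/s): [2.22, 2.22, 2.57, 3.14, 3.14, 3.14].

### API

Orientations are given as a 3x3 rotation matrix whose columns are the frame's x, y, z axes.
In Python, from station import robot gives the robot as it stands. The module is installed in compiled form; this text tells all that it offers.
- The arm moves only by the tool drive_tool, never from a script. Its argument "increments" is a list of rows, each an object of numbers: "grip": the gripper's target within -1 to 1 (fully open at 1, half-way at 0, shut at -1); "x", "y", "z": the shift along the tool's x, y, z in m; "wx", "wy", "wz": the turn, a rotation vector about the tool's x, y, z in degrees. In form: [{"grip": .., "x": .., "y": .., "z": .., "wx": .., "wy": .., "wz": ..}, ...]. A call has exactly 5 rows; each row shifts and turns the commanded pose from where the row before left it, along the tool's axes as they then stand; what a row does not reach is not made up. A row lasts 1/12 s, in which the tool goes at most 41.7 mm and 7.16 degrees, less where a joint would pass 70% of its speed; a pose out of reach is approached as far as the arm can. A call is refused whole if a number of a shift passes 0.0417 or a number of a turn 7.16, either way. A call with a gripper value outside its range is refused whole. The fingers move at their own pace and stop on an object; the grip force is fixed at half the most. Time passes only in rows, so rows that do not move let the fingers close, or fill a call up. It gives the time, the measured TCP pose, the force, the opening and the grip force at its end, in the units of the state.
- robot.state(): the state, without advancing time (a new reading comes with each control period).
- robot.get_image(name): name is "scene" or "top"; returns the picture (384x512x3 uint8, red, green, blue); there is no depth.
- robot.camera_model(name): a dict with "intrinsics" (3x3 intrinsics, pixels), "R" (3x3) and "t" (3): a world point X has camera coordinates R X + t. Camera axes: x right, y down, z forward; pixel columns grow to the right and rows downward; lengths in m; the calibration is good to about 2 mm. A picture is of the moment at which its call begins. camera_model takes no time and is no camera call.
- robot.sign_off(): hands the job in; it is judged then, once.
Trained networks look in the newest picture that a camera, given by its name, has taken for a name from the list of things; names that differ only in an ending like _2 or _b are one class to them, and where a whole thing is asked for, a point or a joint stands for the part that bears it (a point fixed in the world has none). Each returns a list of dicts, best first, with "conf" (0 to 1); they miss things now and then, are a little off and sometimes report something else, mostly with a low value. They report only what shows in the picture. A call takes as long as a camera call.
- robot.regions_of(camera, query): "pixels" (384x512 bool, what is visible of it) and "bbox" ([centre column, centre row, width, height] in pixels, round what is visible of it).
The state is a dict: "time": time; "qpos": joint angles; "joint_vel": joint speeds; "tau": joint torques, N m; "position": TCP position; "orientation": TCP orientation; "force": force on the tool from outside, world axes, zero at the start; "torque": the same for the moment, N m; "finger_gap": finger opening in m; "grasp_force": force on a finger pad.
Only numpy, scipy, OpenCV 4.12 (cv2) and the standard library are available. Lean on these libraries where they do the work, as an engineer would, in place of code of your own. Each camera call takes 0.05 s, during which the arm holds its last target. There are 200 camera calls.

### The job

Line up the four loose microscope objectives on the storage rail in order of length, one centred on each black pad, nose up: the shortest on the pad next to the rail's green end block, then longer and longer, with the longest at the plain end. Set them down gently, without dropping any or letting one fall over, and leave the little amber oil bottle standing where it is.

Things in the scene. Friction and masses are not known exactly. Their poses are not given: they have to be found in the camera images.
- lens_red_mid (a point): the shortest microscope objective: a loose, upright steel cylinder, 44 mm tall over all, with a red band and red shoulder (seen from above: a red ring around a dark nose). Barrel 32 mm in diameter for the lower 32 mm, then a dark nose tapering from 22 to 14 mm over the top 12 mm. Flat foot. The point is its centre, 22 mm above its foot; its z axis points up through the nose. 60 to 200 g
- lens_yellow_mid (a point): the second shortest microscope objective: a loose, upright steel cylinder, 54 mm tall over all, with a yellow band and yellow shoulder (seen from above: a yellow ring around a dark nose). Barrel 32 mm in diameter for the lower 42 mm, then a dark nose tapering from 22 to 14 mm over the top 12 mm. Flat foot. The point is its centre, 27 mm above its foot; its z axis points up through the nose. 60 to 200 g
- lens_blue_mid (a point): the second longest microscope objective: a loose, upright steel cylinder, 64 mm tall over all, with a blue band and blue shoulder (seen from above: a blue ring around a dark nose). Barrel 32 mm in diameter for the lower 52 mm, then a dark nose tapering from 22 to 14 mm over the top 12 mm. Flat foot. The point is its centre, 32 mm above its foot; its z axis points up through the nose. 60 to 200 g
- lens_white_mid (a point): the longest microscope objective: a loose, upright steel cylinder, 74 mm tall over all, with a white band and white shoulder (seen from above: a white ring around a dark nose). Barrel 32 mm in diameter for the lower 62 mm, then a dark nose tapering from 22 to 14 mm over the top 12 mm. Flat foot. The point is its centre, 37 mm above its foot; its z axis points up through the nose. 60 to 200 g
- pad1: first pad, nearest the rail's green end block: flat black rubber disc, 42 mm in diameter, white centre dot, fixed on the storage rail. Origin at the centre of its top face, 15 mm above the bench; z up, x along the rail towards the green end. The green block (8 x 56 mm, rising 12 mm above the rail) is 36.5 mm beyond.
- pad2: second pad from the green end block: flat black rubber disc, 42 mm in diameter, white centre dot, fixed on the storage rail. Origin at the centre of its top face, 15 mm above the bench; z up, x along the rail towards the green end. The rail is a fixed aluminium bar, 276 x 56 mm and 12 mm thick, lying at any angle; its four pads are 65 mm apart.
- pad3: third pad from the green end block: flat black rubber disc, 42 mm in diameter, white centre dot, fixed on the storage rail. Origin at the centre of its top face, 15 mm above the bench; z up, x along the rail towards the green end.
- pad4: last pad, at the plain end farthest from the green block: flat black rubber disc, 42 mm in diameter, white centre dot, fixed on the storage rail. Origin at the centre of its top face, 15 mm above the bench; z up, x along the rail towards the green end.
- oil_bottle: small loose amber bottle with a black cap and paper label, 28 mm in diameter, 62 mm tall, standing among the objectives; origin at the centre of its underside. Not to be disturbed

How it is judged:
By the outcome, as a careful person would: the job done as asked, in the order asked, and still so for the second after the job is handed in, with the robot touching nothing.
It also fails if it takes over 104 s, if anything falls off the work surface, if the arm or the gripper's body presses on something with over 40 N, if the wrist force passes 120 N, or if a joint passes its speed limit or range.

## Working session

There is one attempt and no reset: what is moved stays moved. The work goes in short steps, Python scripts to look and compute and a tool call to move; the robot and the scene stay as the last step left them, time stands still between calls to the robot, and variables do not carry over. Pictures are saved under pics/ and viewed, at most 14 in all, crops included, and the job is handed in when it is done.

Besides the shell and the picture viewer there is one more tool, called after "Request:" as name(argument=value, ...), one argument or row to a line, values as JSON. drive_tool: Moves the arm, as the interface text tells. Its arguments: {"type":"object","properties":{"increments":{"type":"array","items":{"type":"object","properties":{"grip":{"type":"number"},"x":{"type":"number"},"y":{"type":"number"},"z":{"type":"number"},"wx":{"type":"number"},"wy":{"type":"number"},"wz":{"type":"number"}}}}},"required":["increments"]}

```bash
mkdir -p pics
python3 - <<'E'
from station import robot
import cv2,numpy as np
for n in("top","scene"):
    im=robot.get_image(n);cv2.imwrite(f"pics/{n}0.png",im[:,:,::-1])
    m=robot.camera_model(n);print(n,m["intrinsics"],m["R"],m["t"])
s=robot.state();print(s,robot.pinch_z)
for q in "lens_red_mid lens_yellow_mid lens_blue_mid lens_white_mid pad1 pad2 pad3 pad4 oil_bottle".split():
    for r in robot.regions_of("top",q)[:4]:print(q,round(r["conf"],2),np.round(r["bbox"],1),r["pixels"].sum())
E
```

```text
top [[385.61122136   0.         258.84519889]
 [  0.         385.61122136 188.18733929]
 [  0.           0.           1.        ]] [[ 0.02179689 -0.99941808 -0.02623722]
 [-0.98952794 -0.01782086 -0.14323715]
 [ 0.14268623  0.02908459 -0.98934055]] [-0.01376458  0.53629316  0.93107025]
scene [[488.43471333   0.         258.84384465]
 [  0.         488.43471333 187.86094233]
 [  0.           0.           1.        ]] [[ 0.08558547  0.99624217  0.01329132]
 [ 0.68793535 -0.04943899 -0.72408614]
 [-0.72070804  0.07111482 -0.68958147]] [-0.02893126 -0.3288134   1.49373262]
{'time': 0.1, 'qpos': array([-1.11401031e+00,  8.73997398e-02,  1.75201966e-01,  1.65977139e+00,
        1.89301181e-05,  1.57077371e+00]), 'joint_vel': array([-1.36887099e-04, -9.81970403e-04,  3.14165732e-03,  2.68291686e-03,
        5.37916348e-05,  1.75811810e-03]), 'tau': array([ 1.87411292e-04, -5.21561372e+01,  4.65652728e+01,  1.60984613e-02,
        4.78097775e-06, -9.09955205e-07]), 'position': array([ 0.24250391, -0.4934313 ,  0.23065103]), 'orientation': array([[ 8.97464743e-01,  4.41085916e-01, -5.00308986
[... 430 characters left out ...]
219.2  15.2  17.1] 182
lens_blue_mid 0.44 [301.5 215.6  11.7   9.1] 153
lens_blue_mid 0.19 [382.1 218.8  14.8  14.2] 183
lens_white_mid 0.67 [181.1 196.3  13.1  14.4] 179
lens_white_mid 0.48 [374.8 168.6  21.4  19.5] 250
pad1 0.65 [190.1 172.3  16.9  16.6] 191
pad1 0.52 [181.  196.5  16.   14.8] 221
pad1 0.49 [198.4 149.8  19.1  13.6] 184
pad2 0.65 [190.1 172.3  16.9  16.6] 191
pad2 0.52 [181.  196.5  16.   14.8] 221
pad2 0.49 [198.4 149.8  19.1  13.6] 184
pad3 0.65 [190.1 172.3  16.9  16.6] 191
pad3 0.52 [181.  196.5  16.   14.8] 221
pad3 0.49 [198.4 149.8  19.1  13.6] 184
pad4 0.65 [190.1 172.3  16.9  16.6] 191
pad4 0.52 [181.  196.5  16.   14.8] 221
pad4 0.49 [198.4 149.8  19.1  13.6] 184
```

View pics/top0.png

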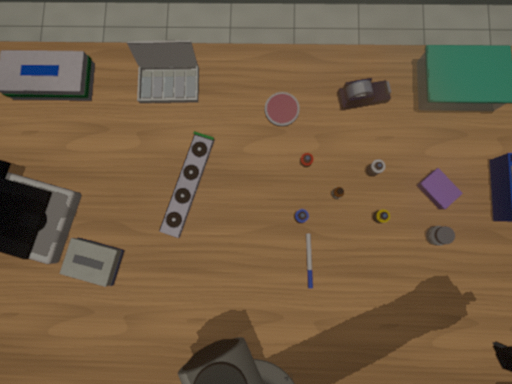

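View pics/scene0.png

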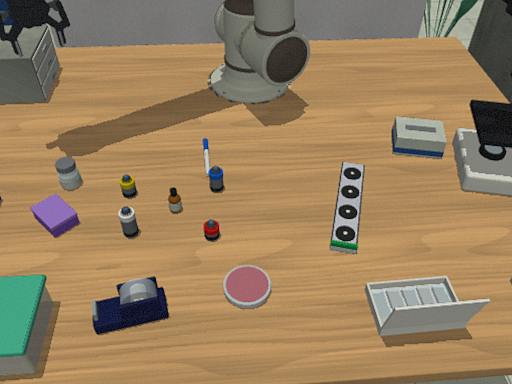

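Top view: the rail runs from its green end at (203,137) to (172,235). The lenses are red (307,160), yellow (382,216), blue (302,216) and white (377,167), with the bottle at (338,192). The scene view agrees. I'll zoom in.

Run:
```python
from station import robot
import cv2,numpy as np
t=cv2.imread("pics/top0.png");s=cv2.imread("pics/scene0.png")
a=cv2.resize(t[125:240,155:225],None,fx=5,fy=5,interpolation=cv2.INTER_CUBIC)
b=cv2.resize(t[145:235,290:400],None,fx=4,fy=4,interpolation=cv2.INTER_CUBIC)
c=np.zeros((600,800,3),np.uint8);c[:575,:350]=a;c[:360,355:795]=b;cv2.imwrite("pics/tz.png",c)
a=cv2.resize(s[155:260,320:375],None,fx=5,fy=5,interpolation=cv2.INTER_CUBIC)
b=cv2.resize(s[155:245,110:235],None,fx=4,fy=4,interpolation=cv2.INTER_CUBIC)
c=np.zeros((600,800,3),np.uint8);c[:525,:275]=a;c[:360,280:780]=b;cv2.imwrite("pics/sz.png",c)
for q in "lens_red_mid lens_yellow_mid lens_blue_mid lens_white_mid pad1 oil_bottle".split():
    for r in robot.regions_of("scene",q)[:4]:
        ys,xs=np.nonzero(r["pixels"]);print(q,round(r["conf"],2),np.round(r["bbox"],1),len(xs),xs.mean().round(1),ys.mean().round(1))
```

```text
lens_red_mid 0.78 [211.2 231.8  14.9  22.7] 306 210.9 229.7
lens_red_mid 0.59 [345.6 231.9  20.3  19.9] 231 344.6 232.8
lens_yellow_mid 0.51 [128.9 187.1  17.8  25.6] 314 127.6 185.7
lens_blue_mid 0.75 [214.2 178.7  11.5  27.8] 312 215.8 178.8
lens_white_mid 0.74 [128.8 221.7  20.6  36.4] 523 128.1 221.4
pad1 0.78 [349.1 191.3  22.   11.5] 195 349.6 191.5
pad1 0.77 [347.6 213.3  22.1  17.4] 216 346.9 210.9
pad1 0.65 [344.9 232.4  18.8  17.6] 242 344.1 232.7
pad1 0.48 [351.8 171.7  18.6  12.3] 174 351.2 172.7
oil_bottle 0.77 [176.4 200.3  13.9  30.3] 282 173.9 200.0
```

View pics/tz.png

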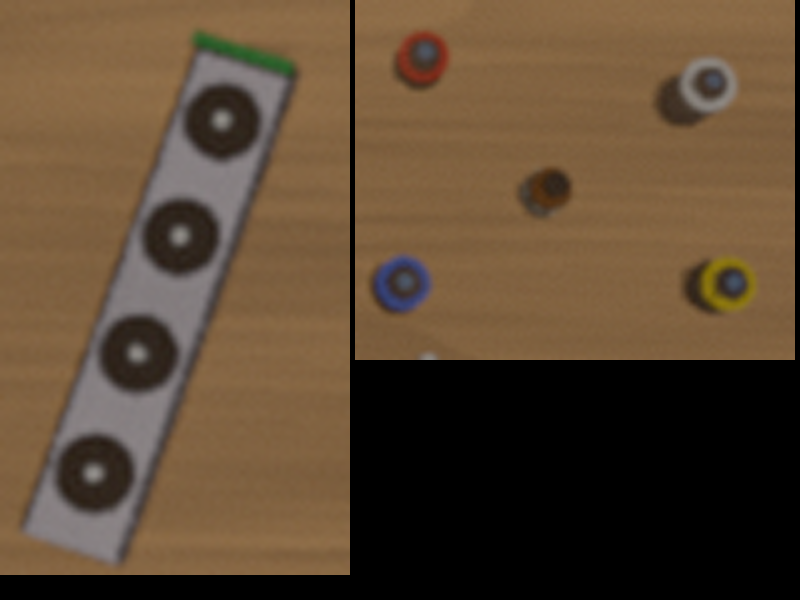

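View pics/sz.png

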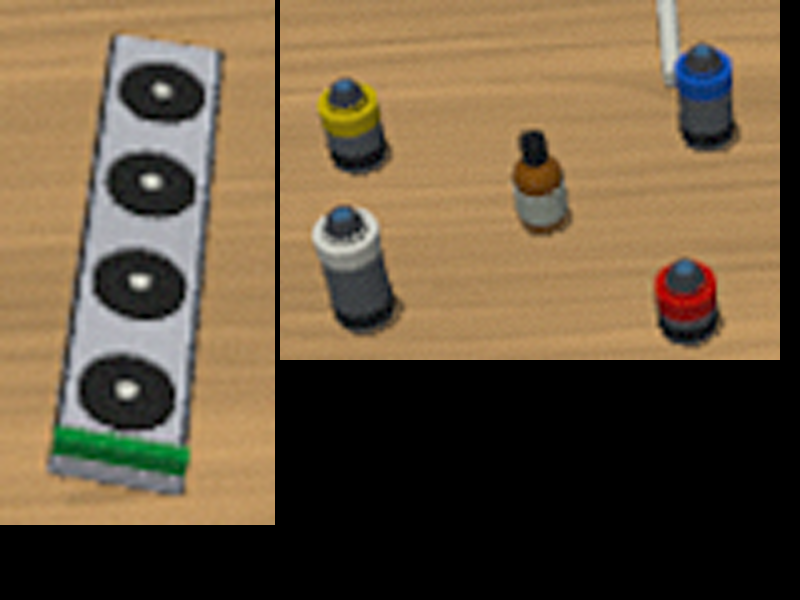

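The zooms show the pad dots, coloured shoulder rings and nose tips clearly in both views. Next I'll intersect these pixels with their known heights in each camera and compare.

```bash
cat > h.py <<'E'
from station import robot
import numpy as np
def ray(cam,u,v,z):
    m=robot.camera_model(cam);R,t=m["R"],m["t"];c=-R.T@t
    d=R.T@np.linalg.solve(m["intrinsics"],[u,v,1.]);return (c+d*(z-c[2])/d[2])[:2]
T=lambda x,y,ox,oy,f,sx=0:((x-sx+.5)/f-.5+ox,(y+.5)/f-.5+oy)
E
python3 - <<'E'
from h import *
tp={1:(222,121),2:(180,236),3:(137,353),4:(94,473)};sp={1:(127,390),2:(140,281),3:(151,182),4:(162,91)}
P=[]
for i in tp:
    a=ray("top",*T(*tp[i],155,125,5),.015);b=ray("scene",*T(*sp[i],320,155,5),.015);print("pad",i,a.round(4),b.round(4));P.append((a+b)/2)
P=np.array(P);print(np.linalg.norm(np.diff(P,axis=0),axis=1))
k=np.array([1.5,.5,-.5,-1.5])*.065;c=P.mean(0);d=k@(P-c);d/=np.linalg.norm(d);print("fit",(c+np.outer(k,d)).round(4),"dir",d,np.degrees(np.arctan2(d[1],d[0])))
H=dict(red=.044,yellow=.054,blue=.064,white=.074,bottle=.062)
sh=dict(red=(424,59),white=(709,85),blue=(402,284),yellow=(728,284))
ti=dict(red=(425,51),white=(712,82),blue=(404,281),yellow=(734,282),bottle=(556,184))
sc=dict(yellow=(345,85),white=(343,212),blue=(702,50),red=(685,266),bottle=(533,136))
for n in H:
    if n in sh:print(n,"sh",ray("top",*T(*sh[n],290,145,4,355),H[n]-.012).round(4),end=" ")
    print(n,"tip",ray("top",*T(*ti[n],290,145,4,355),H[n]).round(4),"scene",ray("scene",*T(*sc[n],110,155,4,280),H[n]).round(4))
E
```

```text
pad 1 [0.6415 0.157 ] [0.6423 0.1563]
pad 2 [0.5797 0.1763] [0.58   0.1756]
pad 3 [0.518  0.1957] [0.5182 0.1944]
pad 4 [0.4557 0.2147] [0.4567 0.2135]
[0.06497723 0.06463719 0.06478978]
fit [[0.6422 0.1566]
 [0.5801 0.1758]
 [0.518  0.195 ]
 [0.4559 0.2142]] dir [ 0.95536815 -0.29541784] -17.182594288956498
red sh [ 0.6138 -0.1238] red tip [ 0.6163 -0.1232] scene [ 0.6155 -0.1241]
yellow sh [ 0.4733 -0.3097] yellow tip [ 0.4736 -0.3098] scene [ 0.4735 -0.3111]
blue sh [ 0.4686 -0.109 ] blue tip [ 0.4695 -0.1092] scene [ 0.4692 -0.1113]
white sh [ 0.5936 -0.2952] white tip [ 0.593  -0.2937] scene [ 0.5931 -0.2956]
bottle tip [ 0.5306 -0.2014] scene [ 0.531  -0.2036]
```

The two cameras agree to about 2 mm and the pad spacing is right at 65 mm. The grasp needs the tool y axis across the rail, so tool x goes along -17.2° or 162.8°. A small turn will show which one joint 6 allows.

Request:
drive_tool(
  increments=[
    {"grip": 1,"wz": 7.16},
    {"grip": 1,"wz": 7.16},
    {"grip": 1,"wz": 7.16},
    {"grip": 1,"wz": 7.16},
    {"grip": 1,"wz": 7.16},
  ],
)

```text
invalid input
```

```bash
cat >> h.py <<'E'
PADS=np.array([[.6422,.1566],[.5801,.1758],[.518,.195],[.4559,.2142]])
L=dict(red=(.615,-.1238),yellow=(.4735,-.310),blue=(.469,-.110),white=(.593,-.295))
def go(x,y,z,yaw=None):
    s=robot.state();R=s["orientation"];p=s["position"]
    a=np.degrees(np.arctan2(R[1,0],R[0,0]))
    d=R.T@(np.array([x,y,z])-p)
    print("pos",p.round(4),"yaw",a.round(2),"q",s["qpos"].round(2),"tilt",R[2].round(4),"| tool d",d.round(4),"t",round(s["time"],2))
    if yaw is not None:
        r=(yaw-a+180)%360-180;print("wz",round(-r,2),"rowmin",np.linalg.norm(d)/.0417)
        y=np.radians(yaw);print("d at final yaw",(np.array([[np.cos(y),np.sin(y),0],[np.sin(y),-np.cos(y),0],[0,0,-1]]).T@(np.array([x,0,z])*0+R@d)).round(4))
E
python3 -c "
from h import *
go(*L['yellow'],.13,-17.2)"
```

```text
pos [ 0.2426 -0.4936  0.2313] yaw 26.17 q [-1.11  0.09  0.18  1.66  0.    1.57] tilt [ 0. -0. -1.] | tool d [ 0.2882 -0.0629  0.1013] t 0.85
wz 43.37 rowmin 7.479445233639938
d at final yaw [ 0.1663 -0.2437  0.1013]
```

Request:
drive_tool(
  increments=[
    {"grip": 1,"x": 0,"y": 0,"z": 0,"wx": 0,"wy": 0,"wz": 7.1},
    {"grip": 1,"x": 0,"y": 0,"z": 0,"wx": 0,"wy": 0,"wz": 7.1},
    {"grip": 1,"x": 0,"y": 0,"z": 0,"wx": 0,"wy": 0,"wz": 7.1},
    {"grip": 1,"x": 0,"y": 0,"z": 0,"wx": 0,"wy": 0,"wz": 7.1},
    {"grip": 1,"x": 0,"y": 0,"z": 0,"wx": 0,"wy": 0,"wz": 7.1},
  ],
)

```text
time: 1.27
position: [0.2426, -0.4936, 0.2313]
orientation: [[0.986, -0.168, -0.0], [-0.168, -0.986, -0.0], [-0.0, 0.0, -1.0]]
force: [0.8, -0.3, -0.1]
finger_gap: 0.0856
grasp_force: 0.0
```

```bash
python3 -c "
from h import *
go(*L['yellow'],.13,-17.2)"
```

```text
pos [ 0.2426 -0.4936  0.2313] yaw -9.68 q [-1.11  0.09  0.18  1.66 -0.    2.2 ] tilt [-0.  0. -1.] | tool d [ 0.1968 -0.2198  0.1013] t 1.27
wz 7.52 rowmin 7.480042265573897
d at final yaw [ 0.1663 -0.2437  0.1013]
```

Joint 6 rises as yaw falls, so I'll use yaw 162.8°, turning wz by -172.5° in total.

Request:
drive_tool(
  increments=[
    {"grip": 1,"x": 0,"y": 0,"z": 0,"wx": 0,"wy": 0,"wz": -6.9},
    {"grip": 1,"x": 0,"y": 0,"z": 0,"wx": 0,"wy": 0,"wz": -6.9},
    {"grip": 1,"x": 0,"y": 0,"z": 0,"wx": 0,"wy": 0,"wz": -6.9},
    {"grip": 1,"x": 0,"y": 0,"z": 0,"wx": 0,"wy": 0,"wz": -6.9},
    {"grip": 1,"x": 0,"y": 0,"z": 0,"wx": 0,"wy": 0,"wz": -6.9},
  ],
)

```text
time: 1.68
position: [0.2426, -0.4936, 0.2313]
orientation: [[0.902, 0.431, 0.0], [0.431, -0.902, -0.0], [0.0, 0.0, -1.0]]
force: [0.7, 0.1, -0.6]
finger_gap: 0.0853
grasp_force: 0.0
```

Request:
drive_tool(
  increments=[
    {"grip": 1,"x": 0,"y": 0,"z": 0,"wx": 0,"wy": 0,"wz": -6.9},
    {"grip": 1,"x": 0,"y": 0,"z": 0,"wx": 0,"wy": 0,"wz": -6.9},
    {"grip": 1,"x": 0,"y": 0,"z": 0,"wx": 0,"wy": 0,"wz": -6.9},
    {"grip": 1,"x": 0,"y": 0,"z": 0,"wx": 0,"wy": 0,"wz": -6.9},
    {"grip": 1,"x": 0,"y": 0,"z": 0,"wx": 0,"wy": 0,"wz": -6.9},
  ],
)

```text
time: 2.1
position: [0.2426, -0.4936, 0.2313]
orientation: [[0.5, 0.866, 0.0], [0.866, -0.5, -0.0], [-0.0, 0.0, -1.0]]
force: [-0.8, 0.5, 0.3]
finger_gap: 0.0853
grasp_force: 0.0
```

Request:
drive_tool(
  increments=[
    {"grip": 1,"x": 0,"y": 0,"z": 0,"wx": 0,"wy": 0,"wz": -6.9},
    {"grip": 1,"x": 0,"y": 0,"z": 0,"wx": 0,"wy": 0,"wz": -6.9},
    {"grip": 1,"x": 0,"y": 0,"z": 0,"wx": 0,"wy": 0,"wz": -6.9},
    {"grip": 1,"x": 0,"y": 0,"z": 0,"wx": 0,"wy": 0,"wz": -6.9},
    {"grip": 1,"x": 0,"y": 0,"z": 0,"wx": 0,"wy": 0,"wz": -6.9},
  ],
)

```text
time: 2.52
position: [0.2426, -0.4936, 0.2313]
orientation: [[-0.079, 0.997, 0.0], [0.997, 0.079, -0.0], [-0.0, 0.0, -1.0]]
force: [-0.6, -1.0, 0.2]
finger_gap: 0.0855
grasp_force: 0.0
```

Request:
drive_tool(
  increments=[
    {"grip": 1,"x": 0,"y": 0,"z": 0,"wx": 0,"wy": 0,"wz": -6.9},
    {"grip": 1,"x": 0,"y": 0,"z": 0,"wx": 0,"wy": 0,"wz": -6.9},
    {"grip": 1,"x": 0,"y": 0,"z": 0,"wx": 0,"wy": 0,"wz": -6.9},
    {"grip": 1,"x": 0,"y": 0,"z": 0,"wx": 0,"wy": 0,"wz": -6.9},
    {"grip": 1,"x": 0,"y": 0,"z": 0,"wx": 0,"wy": 0,"wz": -6.9},
  ],
)

```text
time: 2.93
position: [0.2426, -0.4936, 0.2313]
orientation: [[-0.629, 0.777, -0.0], [0.777, 0.629, -0.0], [-0.0, -0.0, -1.0]]
force: [-0.2, -0.1, -0.5]
finger_gap: 0.0852
grasp_force: 0.0
```

Request:
drive_tool(
  increments=[
    {"grip": 1,"x": 0,"y": 0,"z": 0,"wx": 0,"wy": 0,"wz": -6.9},
    {"grip": 1,"x": 0,"y": 0,"z": 0,"wx": 0,"wy": 0,"wz": -6.9},
    {"grip": 1,"x": 0,"y": 0,"z": 0,"wx": 0,"wy": 0,"wz": -6.9},
    {"grip": 1,"x": 0,"y": 0,"z": 0,"wx": 0,"wy": 0,"wz": -6.9},
    {"grip": 1,"x": 0,"y": 0,"z": 0,"wx": 0,"wy": 0,"wz": -6.9},
  ],
)

```text
time: 3.35
position: [0.2426, -0.4936, 0.2313]
orientation: [[-0.959, 0.284, 0.0], [0.284, 0.959, -0.0], [-0.0, -0.0, -1.0]]
force: [0.2, -0.3, 0.5]
finger_gap: 0.0858
grasp_force: 0.0
```

```bash
python3 -c "
from h import *
go(*L['yellow'],.13,162.8)"
```

```text
pos [ 0.2426 -0.4936  0.2313] yaw 163.52 q [-1.11  0.09  0.18  1.66  0.   -0.83] tilt [-1.e-04 -0.e+00 -1.e+00] | tool d [-0.1693  0.2416  0.1013] t 3.35
wz 0.72 rowmin 7.47962461607391
d at final yaw [-0.1663  0.2437  0.1013]
```

Request:
drive_tool(
  increments=[
    {"grip": 1,"x": 0,"y": 0,"z": 0.01,"wx": 0,"wy": 0,"wz": 0.7},
    {"grip": 1,"x": -0.0185,"y": 0.027,"z": 0.01,"wx": 0,"wy": 0,"wz": 0},
    {"grip": 1,"x": -0.0185,"y": 0.027,"z": 0.01,"wx": 0,"wy": 0,"wz": 0},
    {"grip": 1,"x": -0.0185,"y": 0.027,"z": 0.01,"wx": 0,"wy": 0,"wz": 0},
    {"grip": 1,"x": -0.0185,"y": 0.027,"z": 0.01,"wx": 0,"wy": 0,"wz": 0},
  ],
)

```text
time: 3.77
position: [0.3463, -0.4119, 0.18]
orientation: [[-0.952, 0.307, -0.0], [0.307, 0.952, 0.0], [0.0, 0.0, -1.0]]
force: [0.5, -0.2, 0.6]
finger_gap: 0.0849
grasp_force: 0.0
```

Request:
drive_tool(
  increments=[
    {"grip": 1,"x": -0.0185,"y": 0.027,"z": 0.01,"wx": 0,"wy": 0,"wz": 0},
    {"grip": 1,"x": -0.0185,"y": 0.027,"z": 0.01,"wx": 0,"wy": 0,"wz": 0},
    {"grip": 1,"x": -0.0185,"y": 0.027,"z": 0.01,"wx": 0,"wy": 0,"wz": 0},
    {"grip": 1,"x": -0.0185,"y": 0.027,"z": 0.01,"wx": 0,"wy": 0,"wz": 0},
    {"grip": 1,"x": -0.0185,"y": 0.027,"z": 0.01,"wx": 0,"wy": 0,"wz": 0},
  ],
)

```text
time: 4.18
position: [0.4755, -0.3107, 0.1301]
orientation: [[-0.952, 0.306, -0.0], [0.306, 0.952, 0.0], [0.0, 0.0, -1.0]]
force: [-0.2, 0.1, 0.6]
finger_gap: 0.0852
grasp_force: 0.0
```

```bash
python3 -c "
from h import *
import cv2
go(*L['yellow'],.01,162.8)
cv2.imwrite('pics/s1.png',cv2.resize(robot.get_image('scene')[60:240,60:300,::-1],None,fx=3,fy=3))"
```

```text
pos [ 0.4755 -0.3107  0.1301] yaw 162.16 q [-0.58  0.12  0.01  1.47 -0.   -0.27] tilt [ 2.e-04  0.e+00 -1.e+00] | tool d [0.002  0.     0.1201] t 4.18
wz -0.64 rowmin 2.879783528257146
d at final yaw [2.100e-03 1.000e-04 1.201e-01]
```

View pics/s1.png

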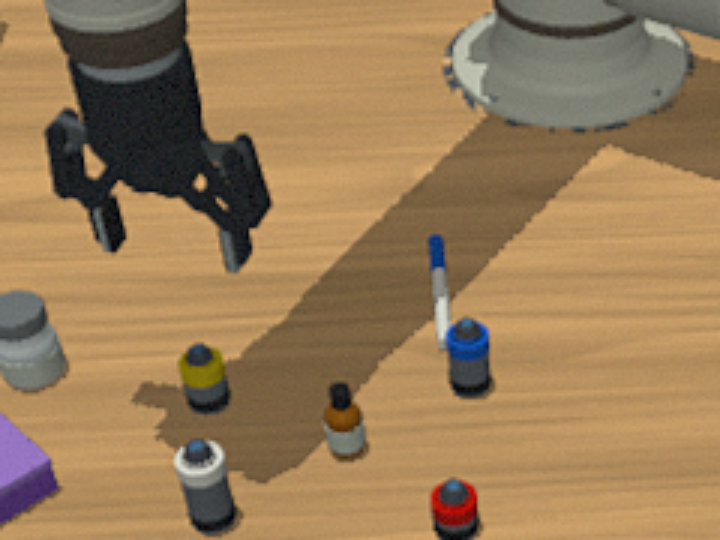

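The open gripper hangs straight above the yellow lens, clear of everything else. Going down and gripping.

Request:
drive_tool(
  increments=[
    {"grip": 1,"x": 0.002,"y": 0,"z": 0.02,"wx": 0,"wy": 0,"wz": -0.6},
    {"grip": 1,"x": 0,"y": 0,"z": 0.03,"wx": 0,"wy": 0,"wz": 0},
    {"grip": 1,"x": 0,"y": 0,"z": 0.03,"wx": 0,"wy": 0,"wz": 0},
    {"grip": 1,"x": 0,"y": 0,"z": 0.025,"wx": 0,"wy": 0,"wz": 0},
    {"grip": 1,"x": 0,"y": 0,"z": 0.015,"wx": 0,"wy": 0,"wz": 0},
  ],
)

```text
time: 4.65
position: [0.471, -0.3103, 0.0073]
orientation: [[-0.955, 0.296, -0.003], [0.296, 0.955, 0.002], [0.004, 0.001, -1.0]]
force: [-0.9, -0.2, -0.7]
finger_gap: 0.0855
grasp_force: 0.0
```

Request:
drive_tool(
  increments=[
    {"grip": -1,"x": 0,"y": 0,"z": 0,"wx": 0,"wy": 0,"wz": 0},
    {"grip": -1,"x": 0,"y": 0,"z": 0,"wx": 0,"wy": 0,"wz": 0},
    {"grip": -1,"x": 0,"y": 0,"z": 0,"wx": 0,"wy": 0,"wz": 0},
    {"grip": -1,"x": 0,"y": 0,"z": 0,"wx": 0,"wy": 0,"wz": 0},
    {"grip": -1,"x": 0,"y": 0,"z": 0,"wx": 0,"wy": 0,"wz": 0},
  ],
)

```text
time: 5.07
position: [0.4735, -0.3121, 0.0131]
orientation: [[-0.956, 0.292, 0.002], [0.292, 0.956, -0.002], [-0.003, -0.001, -1.0]]
force: [0.2, 0.5, -0.2]
finger_gap: 0.0303
grasp_force: 59.2
```

Request:
drive_tool(
  increments=[
    {"grip": -1,"x": 0,"y": 0,"z": 0,"wx": 0,"wy": 0,"wz": 0},
    {"grip": -1,"x": 0,"y": 0,"z": 0,"wx": 0,"wy": 0,"wz": 0},
    {"grip": -1,"x": 0,"y": 0,"z": 0,"wx": 0,"wy": 0,"wz": 0},
    {"grip": -1,"x": 0,"y": 0,"z": 0,"wx": 0,"wy": 0,"wz": 0},
    {"grip": -1,"x": 0,"y": 0,"z": 0,"wx": 0,"wy": 0,"wz": 0},
  ],
)

```text
time: 5.48
position: [0.4736, -0.3121, 0.0131]
orientation: [[-0.957, 0.292, 0.003], [0.292, 0.957, -0.002], [-0.003, -0.001, -1.0]]
force: [-0.2, -0.4, 6.2]
finger_gap: 0.0305
grasp_force: 59.3
```

```bash
python3 -c "
from h import *
import cv2
go(*PADS[1],.13,162.8)
cv2.imwrite('pics/s2.png',cv2.resize(robot.get_image('scene')[120:260,60:260,::-1],None,fx=3,fy=3))"
```

```text
pos [ 0.4736 -0.3121  0.0131] yaw 163.04 q [-0.58  0.15 -0.18  1.24 -0.   -0.29] tilt [-2.9e-03 -9.0e-04 -1.0e+00] | tool d [ 0.0401  0.4977 -0.1175] t 5.48
wz 0.24 rowmin 12.299811249407579
d at final yaw [ 0.0425  0.4976 -0.1169]
```

View pics/s2.png

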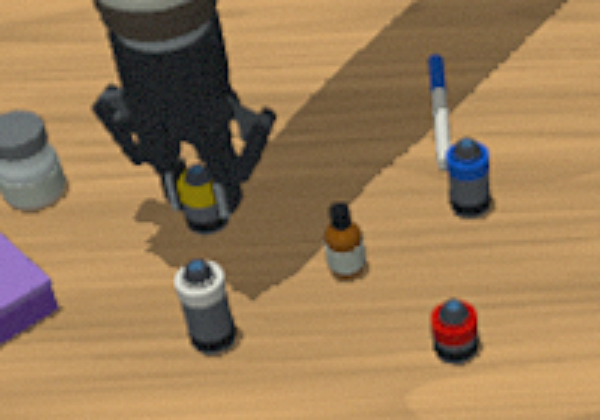

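The fingers are well set on the yellow barrel. The bottle and the other lenses haven't moved. Lifting and carrying to pad 2.

Request:
drive_tool(
  increments=[
    {"grip": -1,"x": 0,"y": 0,"z": -0.01,"wx": 0,"wy": 0,"wz": 0},
    {"grip": -1,"x": 0,"y": 0,"z": -0.02,"wx": 0,"wy": 0,"wz": 0},
    {"grip": -1,"x": 0,"y": 0,"z": -0.03,"wx": 0,"wy": 0,"wz": 0},
    {"grip": -1,"x": 0,"y": 0.01,"z": -0.03,"wx": 0,"wy": 0,"wz": 0},
    {"grip": -1,"x": 0.003,"y": 0.025,"z": -0.03,"wx": 0,"wy": 0,"wz": 0},
  ],
)

```text
time: 5.95
position: [0.4795, -0.2783, 0.1331]
orientation: [[-0.956, 0.294, 0.0], [0.294, 0.956, -0.001], [-0.0, -0.001, -1.0]]
force: [1.0, -0.0, -1.5]
finger_gap: 0.0302
grasp_force: 59.5
```

Request:
drive_tool(
  increments=[
    {"grip": -1,"x": 0.004,"y": 0.038,"z": 0,"wx": 0,"wy": 0,"wz": 0},
    {"grip": -1,"x": 0.004,"y": 0.038,"z": 0,"wx": 0,"wy": 0,"wz": 0},
    {"grip": -1,"x": 0.004,"y": 0.038,"z": 0,"wx": 0,"wy": 0,"wz": 0},
    {"grip": -1,"x": 0.004,"y": 0.038,"z": 0,"wx": 0,"wy": 0,"wz": 0},
    {"grip": -1,"x": 0.004,"y": 0.038,"z": 0,"wx": 0,"wy": 0,"wz": 0},
  ],
)

```text
time: 6.37
position: [0.5161, -0.0878, 0.1323]
orientation: [[-0.956, 0.292, 0.001], [0.292, 0.956, -0.0], [-0.001, 0.0, -1.0]]
force: [0.6, -0.2, -0.6]
finger_gap: 0.0303
grasp_force: 59.5
```

Request:
drive_tool(
  increments=[
    {"grip": -1,"x": 0.004,"y": 0.038,"z": 0,"wx": 0,"wy": 0,"wz": 0},
    {"grip": -1,"x": 0.004,"y": 0.038,"z": 0,"wx": 0,"wy": 0,"wz": 0},
    {"grip": -1,"x": 0.004,"y": 0.038,"z": 0,"wx": 0,"wy": 0,"wz": 0},
    {"grip": -1,"x": 0.004,"y": 0.038,"z": 0,"wx": 0,"wy": 0,"wz": 0},
    {"grip": -1,"x": 0.003,"y": 0.038,"z": 0,"wx": 0,"wy": 0,"wz": 0},
  ],
)

```text
time: 6.78
position: [0.5532, 0.0998, 0.1323]
orientation: [[-0.957, 0.291, 0.001], [0.291, 0.957, 0.0], [-0.001, 0.0, -1.0]]
force: [0.7, -0.7, -0.9]
finger_gap: 0.0303
grasp_force: 59.5
```

Request:
drive_tool(
  increments=[
    {"grip": -1,"x": 0,"y": 0.038,"z": 0,"wx": 0,"wy": 0,"wz": 0},
    {"grip": -1,"x": 0,"y": 0.025,"z": 0,"wx": 0,"wy": 0,"wz": 0},
    {"grip": -1,"x": 0,"y": 0.015,"z": 0,"wx": 0,"wy": 0,"wz": 0},
    {"grip": -1,"x": 0,"y": 0.005,"z": 0,"wx": 0,"wy": 0,"wz": 0},
    {"grip": -1,"x": 0,"y": 0,"z": 0,"wx": 0,"wy": 0,"wz": 0},
  ],
)

```text
time: 7.2
position: [0.5774, 0.1777, 0.1314]
orientation: [[-0.957, 0.29, -0.0], [0.29, 0.957, -0.0], [0.0, -0.0, -1.0]]
force: [0.0, -1.0, -1.1]
finger_gap: 0.0303
grasp_force: 59.6
```

```bash
python3 -c "
from h import *
go(*PADS[1],.028,162.8);s=robot.state();print(s['force'],s['finger_gap'],s['grasp_force'])"
```

```text
pos [0.5774 0.1777 0.1314] yaw 163.13 q [ 0.3   0.2   0.11  1.48 -0.    0.59] tilt [ 3.e-04 -3.e-04 -1.e+00] | tool d [-0.0031 -0.001   0.1034] t 7.2
wz 0.33 rowmin 2.4800183769070623
d at final yaw [-0.0031 -0.001   0.1034]
[ 0.03067077 -0.97314213 -1.05241844] 0.030341339584655052 59.55889284610748
```

Request:
drive_tool(
  increments=[
    {"grip": -1,"x": -0.003,"y": -0.001,"z": 0.015,"wx": 0,"wy": 0,"wz": 0.3},
    {"grip": -1,"x": 0,"y": 0,"z": 0.03,"wx": 0,"wy": 0,"wz": 0},
    {"grip": -1,"x": 0,"y": 0,"z": 0.03,"wx": 0,"wy": 0,"wz": 0},
    {"grip": -1,"x": 0,"y": 0,"z": 0.015,"wx": 0,"wy": 0,"wz": 0},
    {"grip": -1,"x": 0,"y": 0,"z": 0.004,"wx": 0,"wy": 0,"wz": 0},
  ],
)

```text
time: 7.62
position: [0.5781, 0.173, 0.0342]
orientation: [[-0.955, 0.298, -0.005], [0.298, 0.955, -0.002], [0.004, -0.003, -1.0]]
force: [-0.6, -0.2, -0.9]
finger_gap: 0.0304
grasp_force: 59.6
```

Request:
drive_tool(
  increments=[
    {"grip": -1,"x": 0,"y": 0,"z": 0,"wx": 0,"wy": 0,"wz": 0},
    {"grip": -1,"x": 0,"y": 0,"z": 0,"wx": 0,"wy": 0,"wz": 0},
    {"grip": -1,"x": 0,"y": 0,"z": 0,"wx": 0,"wy": 0,"wz": 0},
    {"grip": -1,"x": 0,"y": 0,"z": 0,"wx": 0,"wy": 0,"wz": 0},
    {"grip": -1,"x": 0,"y": 0,"z": 0,"wx": 0,"wy": 0,"wz": 0},
  ],
)

```text
time: 8.03
position: [0.5806, 0.1755, 0.0386]
orientation: [[-0.955, 0.296, 0.002], [0.296, 0.955, 0.001], [-0.002, 0.001, -1.0]]
force: [-0.1, 0.2, -0.3]
finger_gap: 0.0304
grasp_force: 59.6
```

```bash
python3 -c "
from h import *
go(*PADS[1],.028,162.8)
import cv2
cv2.imwrite('pics/s3.png',cv2.resize(robot.get_image('scene')[140:260,290:420,::-1],None,fx=4,fy=4))"
```

```text
pos [0.5806 0.1755 0.0386] yaw 162.77 q [ 0.29  0.23 -0.04  1.3  -0.    0.59] tilt [-0.0015  0.001  -1.    ] | tool d [0.0006 0.0001 0.0106] t 8.03
wz -0.03 rowmin 0.25357125521362556
d at final yaw [0.0006 0.0001 0.0106]
```

View pics/s3.png

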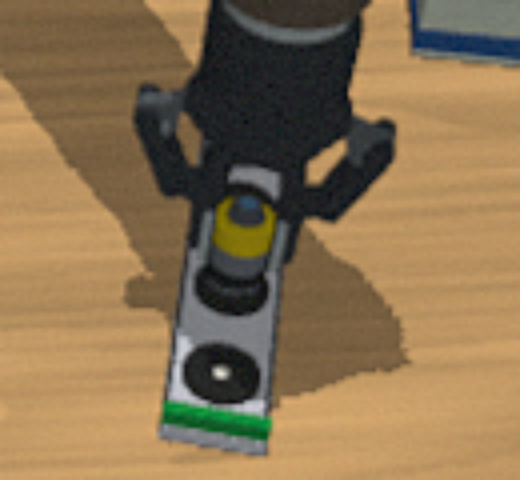

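The yellow lens hangs over pad 2, still upright. It overshot the last fast descent by about 4 mm, so I'll finish slowly.

Request:
drive_tool(
  increments=[
    {"grip": -1,"x": 0.0005,"y": 0,"z": 0.003,"wx": 0,"wy": 0,"wz": 0},
    {"grip": -1,"x": 0,"y": 0,"z": 0.003,"wx": 0,"wy": 0,"wz": 0},
    {"grip": -1,"x": 0,"y": 0,"z": 0.002,"wx": 0,"wy": 0,"wz": 0},
    {"grip": -1,"x": 0,"y": 0,"z": 0.001,"wx": 0,"wy": 0,"wz": 0},
    {"grip": -1,"x": 0,"y": 0,"z": 0.0005,"wx": 0,"wy": 0,"wz": 0},
  ],
)

```text
time: 8.5
position: [0.5793, 0.1755, 0.0281]
orientation: [[-0.955, 0.296, -0.0], [0.296, 0.955, -0.0], [0.0, -0.0, -1.0]]
force: [-5.0, -0.7, 8.3]
finger_gap: 0.0305
grasp_force: 60.2
```

Request:
drive_tool(
  increments=[
    {"grip": -1,"x": 0,"y": 0,"z": 0.0004,"wx": 0,"wy": 0,"wz": 0},
    {"grip": -1,"x": 0,"y": 0,"z": 0.0003,"wx": 0,"wy": 0,"wz": 0},
    {"grip": -1,"x": 0,"y": 0,"z": 0.0003,"wx": 0,"wy": 0,"wz": 0},
    {"grip": -1,"x": 0,"y": 0,"z": 0,"wx": 0,"wy": 0,"wz": 0},
    {"grip": -1,"x": 0,"y": 0,"z": 0,"wx": 0,"wy": 0,"wz": 0},
  ],
)

```text
time: 8.92
position: [0.5795, 0.1756, 0.0281]
orientation: [[-0.955, 0.296, 0.001], [0.296, 0.955, 0.0], [-0.001, 0.0, -1.0]]
force: [-4.6, -1.3, 9.5]
finger_gap: 0.0304
grasp_force: 60.5
```

Contact at 9 N at the expected height, so I'll release and rise.

Request:
drive_tool(
  increments=[
    {"grip": 0,"x": 0,"y": 0,"z": 0,"wx": 0,"wy": 0,"wz": 0},
    {"grip": 0.5,"x": 0,"y": 0,"z": 0,"wx": 0,"wy": 0,"wz": 0},
    {"grip": 1,"x": 0,"y": 0,"z": 0,"wx": 0,"wy": 0,"wz": 0},
    {"grip": 1,"x": 0,"y": 0,"z": 0,"wx": 0,"wy": 0,"wz": 0},
    {"grip": 1,"x": 0,"y": 0,"z": 0,"wx": 0,"wy": 0,"wz": 0},
  ],
)

```text
time: 9.33
position: [0.5795, 0.1755, 0.0265]
orientation: [[-0.955, 0.296, -0.0], [0.296, 0.955, -0.0], [0.0, -0.0, -1.0]]
force: [-0.0, 0.4, -0.6]
finger_gap: 0.0857
grasp_force: 0.0
```

Request:
drive_tool(
  increments=[
    {"grip": 1,"x": 0,"y": 0,"z": -0.01,"wx": 0,"wy": 0,"wz": 0},
    {"grip": 1,"x": 0,"y": 0,"z": -0.02,"wx": 0,"wy": 0,"wz": 0},
    {"grip": 1,"x": 0,"y": 0,"z": -0.03,"wx": 0,"wy": 0,"wz": 0},
    {"grip": 1,"x": 0,"y": 0,"z": -0.03,"wx": 0,"wy": 0,"wz": 0},
    {"grip": 1,"x": 0,"y": 0,"z": -0.012,"wx": 0,"wy": 0,"wz": 0},
  ],
)

```text
time: 9.75
position: [0.5808, 0.1759, 0.134]
orientation: [[-0.955, 0.296, 0.005], [0.296, 0.955, 0.002], [-0.004, 0.003, -1.0]]
force: [0.7, -0.1, 0.9]
finger_gap: 0.0853
grasp_force: 0.0
```

```bash
python3 -c "
from h import *
go(*L['white'],.13,162.8)"
```

```text
pos [0.5808 0.1759 0.134 ] yaw 162.77 q [ 0.29  0.2   0.12  1.48 -0.    0.59] tilt [-0.0044  0.003  -1.    ] | tool d [-0.1511 -0.4461  0.0033] t 9.75
wz -0.03 rowmin 11.296343884591389
d at final yaw [-0.1509 -0.4462  0.004 ]
```

Request:
drive_tool(
  increments=[
    {"grip": 1,"x": -0.009,"y": -0.027,"z": 0,"wx": 0,"wy": 0,"wz": 0},
    {"grip": 1,"x": -0.0123,"y": -0.0365,"z": 0,"wx": 0,"wy": 0,"wz": 0},
    {"grip": 1,"x": -0.0123,"y": -0.0365,"z": 0,"wx": 0,"wy": 0,"wz": 0},
    {"grip": 1,"x": -0.0123,"y": -0.0365,"z": 0,"wx": 0,"wy": 0,"wz": 0},
    {"grip": 1,"x": -0.0123,"y": -0.0365,"z": 0,"wx": 0,"wy": 0,"wz": 0},
  ],
)

```text
time: 10.17
position: [0.5837, -0.0085, 0.1293]
orientation: [[-0.955, 0.296, 0.001], [0.296, 0.955, -0.0], [-0.0, 0.0, -1.0]]
force: [0.7, -0.9, -0.5]
finger_gap: 0.0852
grasp_force: 0.0
```

Request:
drive_tool(
  increments=[
    {"grip": 1,"x": -0.0123,"y": -0.0365,"z": 0,"wx": 0,"wy": 0,"wz": 0},
    {"grip": 1,"x": -0.0123,"y": -0.0365,"z": 0,"wx": 0,"wy": 0,"wz": 0},
    {"grip": 1,"x": -0.0123,"y": -0.0365,"z": 0,"wx": 0,"wy": 0,"wz": 0},
    {"grip": 1,"x": -0.0123,"y": -0.0365,"z": 0,"wx": 0,"wy": 0,"wz": 0},
    {"grip": 1,"x": -0.0123,"y": -0.0365,"z": 0,"wx": 0,"wy": 0,"wz": 0},
  ],
)

```text
time: 10.58
position: [0.5883, -0.2014, 0.1293]
orientation: [[-0.955, 0.296, 0.0], [0.296, 0.955, -0.0], [-0.0, 0.0, -1.0]]
force: [0.9, 0.4, 0.8]
finger_gap: 0.085
grasp_force: 0.0
```

Request:
drive_tool(
  increments=[
    {"grip": 1,"x": -0.0123,"y": -0.0365,"z": 0,"wx": 0,"wy": 0,"wz": 0},
    {"grip": 1,"x": -0.0123,"y": -0.0365,"z": 0,"wx": 0,"wy": 0,"wz": 0},
    {"grip": 1,"x": -0.006,"y": -0.017,"z": 0,"wx": 0,"wy": 0,"wz": 0},
    {"grip": 1,"x": 0,"y": 0,"z": 0,"wx": 0,"wy": 0,"wz": 0},
    {"grip": 1,"x": 0,"y": 0,"z": 0,"wx": 0,"wy": 0,"wz": 0},
  ],
)

```text
time: 11.0
position: [0.5908, -0.2954, 0.1286]
orientation: [[-0.955, 0.298, -0.0], [0.298, 0.955, 0.0], [0.001, 0.0, -1.0]]
force: [-0.2, 0.8, 0.4]
finger_gap: 0.0851
grasp_force: 0.0
```

```bash
python3 -c "
from h import *
go(*L['white'],.028,162.8)"
```

```text
pos [ 0.5908 -0.2954  0.1286] yaw 162.66 q [-0.46  0.34  0.28  1.51  0.   -0.16] tilt [ 6.e-04  3.e-04 -1.e+00] | tool d [-0.002   0.001   0.1006] t 11.0
wz -0.14 rowmin 2.41231114654489
d at final yaw [-0.002   0.001   0.1006]
```

Request:
drive_tool(
  increments=[
    {"grip": 1,"x": -0.002,"y": 0.001,"z": 0.015,"wx": 0,"wy": 0,"wz": 0},
    {"grip": 1,"x": 0,"y": 0,"z": 0.03,"wx": 0,"wy": 0,"wz": 0},
    {"grip": 1,"x": 0,"y": 0,"z": 0.03,"wx": 0,"wy": 0,"wz": 0},
    {"grip": 1,"x": 0,"y": 0,"z": 0.018,"wx": 0,"wy": 0,"wz": 0},
    {"grip": 1,"x": 0,"y": 0,"z": 0.008,"wx": 0,"wy": 0,"wz": 0},
  ],
)

```text
time: 11.42
position: [0.5922, -0.2918, 0.0247]
orientation: [[-0.956, 0.295, -0.004], [0.295, 0.956, 0.002], [0.004, 0.001, -1.0]]
force: [-0.0, -0.3, 0.2]
finger_gap: 0.0856
grasp_force: 0.0
```

Request:
drive_tool(
  increments=[
    {"grip": 1,"x": 0,"y": 0,"z": 0,"wx": 0,"wy": 0,"wz": 0},
    {"grip": -1,"x": 0,"y": 0,"z": 0,"wx": 0,"wy": 0,"wz": 0},
    {"grip": -1,"x": 0,"y": 0,"z": 0,"wx": 0,"wy": 0,"wz": 0},
    {"grip": -1,"x": 0,"y": 0,"z": 0,"wx": 0,"wy": 0,"wz": 0},
    {"grip": -1,"x": 0,"y": 0,"z": 0,"wx": 0,"wy": 0,"wz": 0},
  ],
)

```text
time: 11.83
position: [0.5941, -0.2944, 0.0293]
orientation: [[-0.955, 0.296, 0.002], [0.296, 0.955, -0.001], [-0.002, -0.0, -1.0]]
force: [0.0, 0.0, -0.5]
finger_gap: 0.039
grasp_force: 0.0
```

Request:
drive_tool(
  increments=[
    {"grip": -1,"x": 0,"y": 0,"z": 0,"wx": 0,"wy": 0,"wz": 0},
    {"grip": -1,"x": 0,"y": 0,"z": 0,"wx": 0,"wy": 0,"wz": 0},
    {"grip": -1,"x": 0,"y": 0,"z": 0,"wx": 0,"wy": 0,"wz": 0},
    {"grip": -1,"x": 0,"y": 0,"z": 0,"wx": 0,"wy": 0,"wz": 0},
    {"grip": -1,"x": 0,"y": 0,"z": 0,"wx": 0,"wy": 0,"wz": 0},
  ],
)

```text
time: 12.25
position: [0.594, -0.2944, 0.0292]
orientation: [[-0.955, 0.296, 0.002], [0.296, 0.955, -0.001], [-0.002, -0.0, -1.0]]
force: [-0.2, -0.5, 5.4]
finger_gap: 0.0305
grasp_force: 59.2
```

```bash
python3 -c "
from h import *
go(*PADS[3],.14,162.8)"
```

```text
pos [ 0.594  -0.2944  0.0292] yaw 162.76 q [-0.46  0.37  0.12  1.32  0.   -0.16] tilt [-2.e-03 -1.e-04 -1.e+00] | tool d [ 0.2823  0.4449 -0.1114] t 12.25
wz -0.04 rowmin 12.915515483244718
d at final yaw [ 0.2823  0.4451 -0.1108]
```

Request:
drive_tool(
  increments=[
    {"grip": -1,"x": 0,"y": 0,"z": -0.01,"wx": 0,"wy": 0,"wz": 0},
    {"grip": -1,"x": 0,"y": 0,"z": -0.025,"wx": 0,"wy": 0,"wz": 0},
    {"grip": -1,"x": 0,"y": 0,"z": -0.03,"wx": 0,"wy": 0,"wz": 0},
    {"grip": -1,"x": 0,"y": 0,"z": -0.03,"wx": 0,"wy": 0,"wz": 0},
    {"grip": -1,"x": 0.014,"y": 0.02,"z": -0.018,"wx": 0,"wy": 0,"wz": 0},
  ],
)

```text
time: 12.67
position: [0.5868, -0.2736, 0.1441]
orientation: [[-0.954, 0.299, 0.003], [0.299, 0.954, -0.002], [-0.004, -0.001, -1.0]]
force: [2.0, -1.0, -1.7]
finger_gap: 0.0304
grasp_force: 59.7
```

Request:
drive_tool(
  increments=[
    {"grip": -1,"x": 0.02,"y": 0.0318,"z": 0,"wx": 0,"wy": 0,"wz": 0},
    {"grip": -1,"x": 0.02,"y": 0.0318,"z": 0,"wx": 0,"wy": 0,"wz": 0},
    {"grip": -1,"x": 0.02,"y": 0.0318,"z": 0,"wx": 0,"wy": 0,"wz": 0},
    {"grip": -1,"x": 0.02,"y": 0.0318,"z": 0,"wx": 0,"wy": 0,"wz": 0},
    {"grip": -1,"x": 0.02,"y": 0.0318,"z": 0,"wx": 0,"wy": 0,"wz": 0},
  ],
)

```text
time: 13.08
position: [0.5366, -0.088, 0.1413]
orientation: [[-0.955, 0.297, 0.0], [0.297, 0.955, -0.0], [-0.0, 0.0, -1.0]]
force: [-0.3, 1.4, -1.0]
finger_gap: 0.0308
grasp_force: 59.7
```

Request:
drive_tool(
  increments=[
    {"grip": -1,"x": 0.02,"y": 0.0318,"z": 0,"wx": 0,"wy": 0,"wz": 0},
    {"grip": -1,"x": 0.02,"y": 0.0318,"z": 0,"wx": 0,"wy": 0,"wz": 0},
    {"grip": -1,"x": 0.02,"y": 0.0318,"z": 0,"wx": 0,"wy": 0,"wz": 0},
    {"grip": -1,"x": 0.02,"y": 0.0318,"z": 0,"wx": 0,"wy": 0,"wz": 0},
    {"grip": -1,"x": 0.02,"y": 0.0318,"z": 0,"wx": 0,"wy": 0,"wz": 0},
  ],
)

```text
time: 13.5
position: [0.4882, 0.0936, 0.1415]
orientation: [[-0.955, 0.296, 0.001], [0.296, 0.955, 0.0], [-0.001, 0.0, -1.0]]
force: [1.2, 0.2, -0.9]
finger_gap: 0.031
grasp_force: 59.7
```

Request:
drive_tool(
  increments=[
    {"grip": -1,"x": 0.02,"y": 0.0318,"z": 0,"wx": 0,"wy": 0,"wz": 0},
    {"grip": -1,"x": 0.02,"y": 0.0318,"z": 0,"wx": 0,"wy": 0,"wz": 0},
    {"grip": -1,"x": 0.02,"y": 0.0318,"z": 0,"wx": 0,"wy": 0,"wz": 0},
    {"grip": -1,"x": 0.008,"y": 0.0117,"z": 0,"wx": 0,"wy": 0,"wz": 0},
    {"grip": -1,"x": 0,"y": 0,"z": 0,"wx": 0,"wy": 0,"wz": 0},
  ],
)

```text
time: 13.92
position: [0.4547, 0.2173, 0.1413]
orientation: [[-0.956, 0.293, -0.0], [0.293, 0.956, 0.001], [0.0, 0.001, -1.0]]
force: [-0.2, 0.4, -2.6]
finger_gap: 0.0305
grasp_force: 59.9
```

```bash
python3 -c "
from h import *
go(*PADS[3],.044,162.8)"
```

```text
pos [0.4547 0.2173 0.1413] yaw 162.99 q [ 0.45 -0.04 -0.13  1.48  0.    0.74] tilt [ 3.e-04  6.e-04 -1.e+00] | tool d [-0.0021 -0.0027  0.0973] t 13.92
wz 0.19 rowmin 2.3336777320138378
d at final yaw [-0.002  -0.0026  0.0973]
```

Request:
drive_tool(
  increments=[
    {"grip": -1,"x": -0.002,"y": -0.0026,"z": 0.015,"wx": 0,"wy": 0,"wz": 0.2},
    {"grip": -1,"x": 0,"y": 0,"z": 0.028,"wx": 0,"wy": 0,"wz": 0},
    {"grip": -1,"x": 0,"y": 0,"z": 0.025,"wx": 0,"wy": 0,"wz": 0},
    {"grip": -1,"x": 0,"y": 0,"z": 0.015,"wx": 0,"wy": 0,"wz": 0},
    {"grip": -1,"x": 0,"y": 0,"z": 0.005,"wx": 0,"wy": 0,"wz": 0},
  ],
)

```text
time: 14.33
position: [0.4558, 0.2101, 0.0504]
orientation: [[-0.954, 0.3, -0.003], [0.3, 0.954, -0.002], [0.003, -0.003, -1.0]]
force: [-0.1, 0.9, -1.9]
finger_gap: 0.031
grasp_force: 59.8
```

Request:
drive_tool(
  increments=[
    {"grip": -1,"x": 0,"y": 0,"z": 0,"wx": 0,"wy": 0,"wz": 0},
    {"grip": -1,"x": 0,"y": 0,"z": 0,"wx": 0,"wy": 0,"wz": 0},
    {"grip": -1,"x": 0,"y": 0,"z": 0,"wx": 0,"wy": 0,"wz": 0},
    {"grip": -1,"x": 0,"y": 0,"z": 0,"wx": 0,"wy": 0,"wz": 0},
    {"grip": -1,"x": 0,"y": 0,"z": 0,"wx": 0,"wy": 0,"wz": 0},
  ],
)

```text
time: 14.75
position: [0.4576, 0.2117, 0.0539]
orientation: [[-0.954, 0.3, 0.001], [0.3, 0.954, 0.001], [-0.001, 0.001, -1.0]]
force: [0.5, -0.0, -1.9]
finger_gap: 0.0308
grasp_force: 59.8
```

```bash
python3 -c "
from h import *
go(*PADS[3],.044,162.8)"
```

```text
pos [0.4576 0.2117 0.0539] yaw 162.57 q [ 0.43 -0.02 -0.27  1.31  0.    0.74] tilt [-0.0012  0.0011 -1.    ] | tool d [0.0024 0.0019 0.0099] t 14.75
wz -0.23 rowmin 0.2477358908527894
d at final yaw [0.0023 0.0019 0.0099]
```

Request:
drive_tool(
  increments=[
    {"grip": -1,"x": 0.0023,"y": 0.0019,"z": 0.003,"wx": 0,"wy": 0,"wz": -0.2},
    {"grip": -1,"x": 0,"y": 0,"z": 0.003,"wx": 0,"wy": 0,"wz": 0},
    {"grip": -1,"x": 0,"y": 0,"z": 0.002,"wx": 0,"wy": 0,"wz": 0},
    {"grip": -1,"x": 0,"y": 0,"z": 0.001,"wx": 0,"wy": 0,"wz": 0},
    {"grip": -1,"x": 0,"y": 0,"z": 0.0003,"wx": 0,"wy": 0,"wz": 0},
  ],
)

```text
time: 15.17
position: [0.4553, 0.2141, 0.0442]
orientation: [[-0.955, 0.296, 0.0], [0.296, 0.955, 0.0], [-0.0, 0.0, -1.0]]
force: [-4.2, -0.8, 9.0]
finger_gap: 0.0306
grasp_force: 60.8
```

Request:
drive_tool(
  increments=[
    {"grip": -1,"x": 0,"y": 0,"z": 0.0003,"wx": 0,"wy": 0,"wz": 0},
    {"grip": -1,"x": 0,"y": 0,"z": 0.0003,"wx": 0,"wy": 0,"wz": 0},
    {"grip": -1,"x": 0,"y": 0,"z": 0,"wx": 0,"wy": 0,"wz": 0},
    {"grip": -1,"x": 0,"y": 0,"z": 0,"wx": 0,"wy": 0,"wz": 0},
    {"grip": -1,"x": 0,"y": 0,"z": 0,"wx": 0,"wy": 0,"wz": 0},
  ],
)

```text
time: 15.58
position: [0.4553, 0.214, 0.0442]
orientation: [[-0.955, 0.296, 0.001], [0.296, 0.955, 0.0], [-0.0, 0.001, -1.0]]
force: [-4.9, -1.4, 11.2]
finger_gap: 0.0308
grasp_force: 61.2
```

Firm contact. Releasing and rising.

Request:
drive_tool(
  increments=[
    {"grip": 0,"x": 0,"y": 0,"z": 0,"wx": 0,"wy": 0,"wz": 0},
    {"grip": 0.5,"x": 0,"y": 0,"z": 0,"wx": 0,"wy": 0,"wz": 0},
    {"grip": 1,"x": 0,"y": 0,"z": 0,"wx": 0,"wy": 0,"wz": 0},
    {"grip": 1,"x": 0,"y": 0,"z": 0,"wx": 0,"wy": 0,"wz": 0},
    {"grip": 1,"x": 0,"y": 0,"z": 0,"wx": 0,"wy": 0,"wz": 0},
  ],
)

```text
time: 16.0
position: [0.4553, 0.2139, 0.0427]
orientation: [[-0.955, 0.296, -0.0], [0.296, 0.955, -0.0], [0.0, -0.0, -1.0]]
force: [-0.3, 0.3, -0.3]
finger_gap: 0.0852
grasp_force: 0.0
```

Request:
drive_tool(
  increments=[
    {"grip": 1,"x": 0,"y": 0,"z": -0.01,"wx": 0,"wy": 0,"wz": 0},
    {"grip": 1,"x": 0,"y": 0,"z": -0.02,"wx": 0,"wy": 0,"wz": 0},
    {"grip": 1,"x": 0,"y": 0,"z": -0.03,"wx": 0,"wy": 0,"wz": 0},
    {"grip": 1,"x": 0,"y": 0,"z": -0.028,"wx": 0,"wy": 0,"wz": 0},
    {"grip": 1,"x": 0,"y": 0,"z": 0,"wx": 0,"wy": 0,"wz": 0},
  ],
)

```text
time: 16.42
position: [0.4573, 0.2149, 0.1372]
orientation: [[-0.955, 0.296, 0.007], [0.296, 0.955, 0.003], [-0.006, 0.005, -1.0]]
force: [-0.2, -0.0, 0.3]
finger_gap: 0.0852
grasp_force: 0.0
```

```bash
python3 -c "
from h import *
import cv2
go(*L['blue'],.13,162.8)
cv2.imwrite('pics/s4.png',cv2.resize(robot.get_image('scene')[120:260,100:400,::-1],None,fx=2.6,fy=2.6))"
```

```text
pos [0.4573 0.2149 0.1372] yaw 162.77 q [ 0.44 -0.04 -0.14  1.47 -0.    0.74] tilt [-0.0058  0.0053 -1.    ] | tool d [-0.1073 -0.3069  0.0063] t 16.42
wz -0.03 rowmin 7.797160642248166
d at final yaw [-0.1072 -0.3069  0.0072]
```

View pics/s4.png

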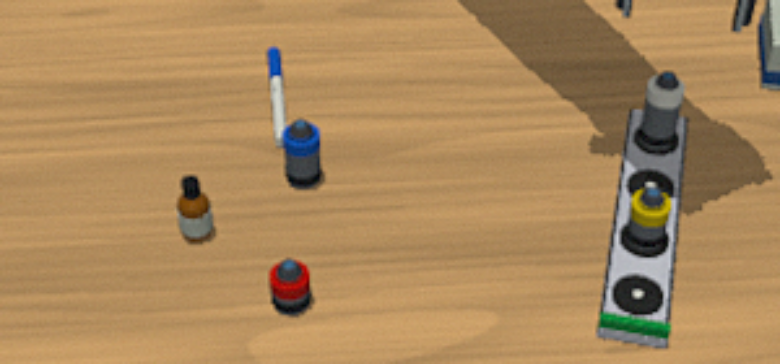

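Yellow stands on pad 2 and white on pad 4, both upright, and the bottle is where it was. Next is blue.

Request:
drive_tool(
  increments=[
    {"grip": 1,"x": -0.0125,"y": -0.036,"z": 0.001,"wx": 0,"wy": 0,"wz": 0},
    {"grip": 1,"x": -0.0125,"y": -0.036,"z": 0.001,"wx": 0,"wy": 0,"wz": 0},
    {"grip": 1,"x": -0.0125,"y": -0.036,"z": 0.001,"wx": 0,"wy": 0,"wz": 0},
    {"grip": 1,"x": -0.0125,"y": -0.036,"z": 0,"wx": 0,"wy": 0,"wz": 0},
    {"grip": 1,"x": -0.0125,"y": -0.036,"z": 0,"wx": 0,"wy": 0,"wz": 0},
  ],
)

```text
time: 16.88
position: [0.461, 0.0219, 0.1273]
orientation: [[-0.955, 0.296, -0.001], [0.296, 0.955, -0.0], [0.001, -0.0, -1.0]]
force: [1.9, 0.2, 0.6]
finger_gap: 0.0851
grasp_force: 0.0
```

Request:
drive_tool(
  increments=[
    {"grip": 1,"x": -0.0125,"y": -0.036,"z": 0,"wx": 0,"wy": 0,"wz": 0},
    {"grip": 1,"x": -0.0125,"y": -0.036,"z": 0,"wx": 0,"wy": 0,"wz": 0},
    {"grip": 1,"x": -0.0125,"y": -0.036,"z": 0,"wx": 0,"wy": 0,"wz": 0},
    {"grip": 1,"x": -0.0072,"y": -0.019,"z": 0,"wx": 0,"wy": 0,"wz": 0},
    {"grip": 1,"x": 0,"y": 0,"z": 0,"wx": 0,"wy": 0,"wz": 0},
  ],
)

```text
time: 17.3
position: [0.4664, -0.1144, 0.1272]
orientation: [[-0.954, 0.3, -0.001], [0.3, 0.954, -0.001], [0.001, -0.001, -1.0]]
force: [-0.4, 0.3, 0.3]
finger_gap: 0.0854
grasp_force: 0.0
```

Request:
drive_tool(
  increments=[
    {"grip": 1,"x": 0,"y": 0,"z": 0,"wx": 0,"wy": 0,"wz": 0},
    {"grip": 1,"x": 0,"y": 0,"z": 0,"wx": 0,"wy": 0,"wz": 0},
    {"grip": 1,"x": 0,"y": 0,"z": 0,"wx": 0,"wy": 0,"wz": 0},
    {"grip": 1,"x": 0,"y": 0,"z": 0,"wx": 0,"wy": 0,"wz": 0},
    {"grip": 1,"x": 0,"y": 0,"z": 0,"wx": 0,"wy": 0,"wz": 0},
  ],
)

```text
time: 17.72
position: [0.4669, -0.1102, 0.1279]
orientation: [[-0.956, 0.295, -0.0], [0.295, 0.956, 0.0], [0.0, 0.0, -1.0]]
force: [-0.4, -1.0, 0.2]
finger_gap: 0.0854
grasp_force: 0.0
```

```bash
python3 -c "
from h import *
go(*L['blue'],.02,162.8)"
```

```text
pos [ 0.4669 -0.1102  0.1279] yaw 162.86 q [-0.23 -0.1  -0.21  1.46  0.    0.07] tilt [ 1.e-04  0.e+00 -1.e+00] | tool d [-0.002   0.0008  0.1079] t 17.72
wz 0.06 rowmin 2.587275018522587
d at final yaw [-0.002   0.0008  0.1079]
```

Request:
drive_tool(
  increments=[
    {"grip": 1,"x": -0.002,"y": 0.001,"z": 0.015,"wx": 0,"wy": 0,"wz": 0},
    {"grip": 1,"x": 0,"y": 0,"z": 0.035,"wx": 0,"wy": 0,"wz": 0},
    {"grip": 1,"x": 0,"y": 0,"z": 0.03,"wx": 0,"wy": 0,"wz": 0},
    {"grip": 1,"x": 0,"y": 0,"z": 0.02,"wx": 0,"wy": 0,"wz": 0},
    {"grip": 1,"x": 0,"y": 0,"z": 0.01,"wx": 0,"wy": 0,"wz": 0},
  ],
)

```text
time: 18.13
position: [0.4675, -0.1097, 0.015]
orientation: [[-0.955, 0.295, -0.004], [0.295, 0.955, 0.001], [0.004, -0.0, -1.0]]
force: [0.0, -0.8, -0.1]
finger_gap: 0.0853
grasp_force: 0.0
```

Request:
drive_tool(
  increments=[
    {"grip": 1,"x": 0,"y": 0,"z": 0,"wx": 0,"wy": 0,"wz": 0},
    {"grip": -1,"x": 0,"y": 0,"z": 0,"wx": 0,"wy": 0,"wz": 0},
    {"grip": -1,"x": 0,"y": 0,"z": 0,"wx": 0,"wy": 0,"wz": 0},
    {"grip": -1,"x": 0,"y": 0,"z": 0,"wx": 0,"wy": 0,"wz": 0},
    {"grip": -1,"x": 0,"y": 0,"z": 0,"wx": 0,"wy": 0,"wz": 0},
  ],
)

```text
time: 18.55
position: [0.4699, -0.1108, 0.0192]
orientation: [[-0.955, 0.296, 0.002], [0.296, 0.955, -0.001], [-0.002, 0.0, -1.0]]
force: [0.1, 0.1, 0.2]
finger_gap: 0.0388
grasp_force: 0.0
```

Request:
drive_tool(
  increments=[
    {"grip": -1,"x": 0,"y": 0,"z": 0,"wx": 0,"wy": 0,"wz": 0},
    {"grip": -1,"x": 0,"y": 0,"z": 0,"wx": 0,"wy": 0,"wz": 0},
    {"grip": -1,"x": 0,"y": 0,"z": 0,"wx": 0,"wy": 0,"wz": 0},
    {"grip": -1,"x": 0,"y": 0,"z": 0,"wx": 0,"wy": 0,"wz": 0},
    {"grip": -1,"x": 0,"y": 0,"z": 0,"wx": 0,"wy": 0,"wz": 0},
  ],
)

```text
time: 18.97
position: [0.4698, -0.1109, 0.0192]
orientation: [[-0.955, 0.296, 0.002], [0.296, 0.955, -0.0], [-0.002, 0.0, -1.0]]
force: [-0.2, 0.4, 5.5]
finger_gap: 0.0304
grasp_force: 59.1
```

```bash
python3 -c "
from h import *
go(*PADS[2],.145,162.8)"
```

```text
pos [ 0.4698 -0.1109  0.0192] yaw 162.77 q [-0.23 -0.05 -0.38  1.24  0.    0.07] tilt [-2.1e-03  2.0e-04 -1.0e+00] | tool d [ 0.0443  0.3064 -0.1258] t 18.97
wz -0.03 rowmin 8.014575699675124
d at final yaw [ 0.0444  0.3064 -0.1258]
```

Request:
drive_tool(
  increments=[
    {"grip": -1,"x": 0,"y": 0,"z": -0.01,"wx": 0,"wy": 0,"wz": 0},
    {"grip": -1,"x": 0,"y": 0,"z": -0.025,"wx": 0,"wy": 0,"wz": 0},
    {"grip": -1,"x": 0,"y": 0,"z": -0.035,"wx": 0,"wy": 0,"wz": 0},
    {"grip": -1,"x": 0,"y": 0,"z": -0.035,"wx": 0,"wy": 0,"wz": 0},
    {"grip": -1,"x": 0.0044,"y": 0.0184,"z": -0.02,"wx": 0,"wy": 0,"wz": 0},
  ],
)

```text
time: 19.38
position: [0.471, -0.0934, 0.1475]
orientation: [[-0.954, 0.298, 0.004], [0.298, 0.955, -0.002], [-0.004, -0.0, -1.0]]
force: [0.6, 0.2, -0.8]
finger_gap: 0.0307
grasp_force: 59.5
```

Request:
drive_tool(
  increments=[
    {"grip": -1,"x": 0.005,"y": 0.036,"z": 0,"wx": 0,"wy": 0,"wz": 0},
    {"grip": -1,"x": 0.005,"y": 0.036,"z": 0,"wx": 0,"wy": 0,"wz": 0},
    {"grip": -1,"x": 0.005,"y": 0.036,"z": 0,"wx": 0,"wy": 0,"wz": 0},
    {"grip": -1,"x": 0.005,"y": 0.036,"z": 0,"wx": 0,"wy": 0,"wz": 0},
    {"grip": -1,"x": 0.005,"y": 0.036,"z": 0,"wx": 0,"wy": 0,"wz": 0},
  ],
)

```text
time: 19.8
position: [0.4997, 0.0893, 0.144]
orientation: [[-0.955, 0.296, 0.001], [0.296, 0.955, 0.0], [-0.001, 0.0, -1.0]]
force: [1.6, -0.9, -1.0]
finger_gap: 0.0307
grasp_force: 59.5
```

Request:
drive_tool(
  increments=[
    {"grip": -1,"x": 0.005,"y": 0.036,"z": 0,"wx": 0,"wy": 0,"wz": 0},
    {"grip": -1,"x": 0.005,"y": 0.036,"z": 0,"wx": 0,"wy": 0,"wz": 0},
    {"grip": -1,"x": 0.005,"y": 0.026,"z": 0,"wx": 0,"wy": 0,"wz": 0},
    {"grip": -1,"x": 0,"y": 0.01,"z": 0,"wx": 0,"wy": 0,"wz": 0},
    {"grip": -1,"x": 0,"y": 0,"z": 0,"wx": 0,"wy": 0,"wz": 0},
  ],
)

```text
time: 20.22
position: [0.5175, 0.1971, 0.1432]
orientation: [[-0.956, 0.293, 0.0], [0.293, 0.956, 0.0], [-0.0, 0.0, -1.0]]
force: [0.6, 0.1, -0.7]
finger_gap: 0.0303
grasp_force: 59.6
```

Request:
drive_tool(
  increments=[
    {"grip": -1,"x": 0,"y": 0,"z": 0,"wx": 0,"wy": 0,"wz": 0},
    {"grip": -1,"x": 0,"y": 0,"z": 0,"wx": 0,"wy": 0,"wz": 0},
    {"grip": -1,"x": 0,"y": 0,"z": 0,"wx": 0,"wy": 0,"wz": 0},
    {"grip": -1,"x": 0,"y": 0,"z": 0,"wx": 0,"wy": 0,"wz": 0},
    {"grip": -1,"x": 0,"y": 0,"z": 0,"wx": 0,"wy": 0,"wz": 0},
  ],
)

```text
time: 20.63
position: [0.5174, 0.1942, 0.1431]
orientation: [[-0.955, 0.297, 0.0], [0.297, 0.955, 0.0], [-0.0, 0.0, -1.0]]
force: [-0.2, 0.1, -1.1]
finger_gap: 0.0302
grasp_force: 59.6
```

```bash
python3 -c "
from h import *
go(*PADS[2],.034,162.8)"
```

```text
pos [0.5174 0.1942 0.1431] yaw 162.7 q [ 0.36  0.08 -0.    1.49 -0.    0.66] tilt [-3.e-04  1.e-04 -1.e+00] | tool d [-0.0003  0.0009  0.1091] t 20.63
wz -0.1 rowmin 2.617320716814275
d at final yaw [-0.0003  0.0009  0.1091]
```

Request:
drive_tool(
  increments=[
    {"grip": -1,"x": 0,"y": 0.0005,"z": 0.015,"wx": 0,"wy": 0,"wz": 0},
    {"grip": -1,"x": 0,"y": 0,"z": 0.03,"wx": 0,"wy": 0,"wz": 0},
    {"grip": -1,"x": 0,"y": 0,"z": 0.03,"wx": 0,"wy": 0,"wz": 0},
    {"grip": -1,"x": 0,"y": 0,"z": 0.018,"wx": 0,"wy": 0,"wz": 0},
    {"grip": -1,"x": 0,"y": 0,"z": 0.006,"wx": 0,"wy": 0,"wz": 0},
  ],
)

```text
time: 21.05
position: [0.5158, 0.1945, 0.0406]
orientation: [[-0.955, 0.297, -0.004], [0.297, 0.955, -0.002], [0.004, -0.003, -1.0]]
force: [-0.5, -0.2, -0.9]
finger_gap: 0.0307
grasp_force: 59.6
```

Request:
drive_tool(
  increments=[
    {"grip": -1,"x": 0,"y": 0,"z": 0,"wx": 0,"wy": 0,"wz": 0},
    {"grip": -1,"x": 0,"y": 0,"z": 0,"wx": 0,"wy": 0,"wz": 0},
    {"grip": -1,"x": 0,"y": 0,"z": 0,"wx": 0,"wy": 0,"wz": 0},
    {"grip": -1,"x": 0,"y": 0,"z": 0,"wx": 0,"wy": 0,"wz": 0},
    {"grip": -1,"x": 0,"y": 0,"z": 0,"wx": 0,"wy": 0,"wz": 0},
  ],
)

```text
time: 21.47
position: [0.5182, 0.1959, 0.0452]
orientation: [[-0.955, 0.296, 0.002], [0.296, 0.955, 0.001], [-0.002, 0.001, -1.0]]
force: [0.5, -0.4, -0.9]
finger_gap: 0.0305
grasp_force: 59.6
```

```bash
python3 -c "
from h import *
go(*PADS[2],.0342,162.8)"
```

```text
pos [0.5182 0.1959 0.0452] yaw 162.77 q [ 0.36  0.1  -0.17  1.3  -0.    0.66] tilt [-0.0016  0.0012 -1.    ] | tool d [-0.     -0.0009  0.011 ] t 21.47
wz -0.03 rowmin 0.26454289594804153
d at final yaw [-0.     -0.0009  0.011 ]
```

Request:
drive_tool(
  increments=[
    {"grip": -1,"x": 0,"y": -0.0008,"z": 0.004,"wx": 0,"wy": 0,"wz": 0},
    {"grip": -1,"x": 0,"y": 0,"z": 0.003,"wx": 0,"wy": 0,"wz": 0},
    {"grip": -1,"x": 0,"y": 0,"z": 0.002,"wx": 0,"wy": 0,"wz": 0},
    {"grip": -1,"x": 0,"y": 0,"z": 0.001,"wx": 0,"wy": 0,"wz": 0},
    {"grip": -1,"x": 0,"y": 0,"z": 0.0003,"wx": 0,"wy": 0,"wz": 0},
  ],
)

```text
time: 21.88
position: [0.5172, 0.1948, 0.0342]
orientation: [[-0.955, 0.296, 0.0], [0.296, 0.955, -0.0], [-0.0, -0.0, -1.0]]
force: [-4.7, -1.8, 10.3]
finger_gap: 0.0305
grasp_force: 60.3
```

Request:
drive_tool(
  increments=[
    {"grip": -1,"x": 0,"y": 0,"z": 0.0003,"wx": 0,"wy": 0,"wz": 0},
    {"grip": -1,"x": 0,"y": 0,"z": 0.0003,"wx": 0,"wy": 0,"wz": 0},
    {"grip": -1,"x": 0,"y": 0,"z": 0,"wx": 0,"wy": 0,"wz": 0},
    {"grip": -1,"x": 0,"y": 0,"z": 0,"wx": 0,"wy": 0,"wz": 0},
    {"grip": -1,"x": 0,"y": 0,"z": 0,"wx": 0,"wy": 0,"wz": 0},
  ],
)

```text
time: 22.3
position: [0.5172, 0.1948, 0.0342]
orientation: [[-0.955, 0.296, 0.0], [0.296, 0.955, 0.0], [-0.0, 0.0, -1.0]]
force: [-5.4, -2.3, 11.9]
finger_gap: 0.0309
grasp_force: 60.5
```

Request:
drive_tool(
  increments=[
    {"grip": 0,"x": 0,"y": 0,"z": 0,"wx": 0,"wy": 0,"wz": 0},
    {"grip": 0.5,"x": 0,"y": 0,"z": 0,"wx": 0,"wy": 0,"wz": 0},
    {"grip": 1,"x": 0,"y": 0,"z": 0,"wx": 0,"wy": 0,"wz": 0},
    {"grip": 1,"x": 0,"y": 0,"z": 0,"wx": 0,"wy": 0,"wz": 0},
    {"grip": 1,"x": 0,"y": 0,"z": 0,"wx": 0,"wy": 0,"wz": 0},
  ],
)

```text
time: 22.72
position: [0.5172, 0.1948, 0.0327]
orientation: [[-0.955, 0.296, -0.0], [0.296, 0.955, -0.0], [0.0, -0.0, -1.0]]
force: [0.1, -0.3, 0.1]
finger_gap: 0.0852
grasp_force: 0.0
```

Request:
drive_tool(
  increments=[
    {"grip": 1,"x": 0,"y": 0,"z": -0.01,"wx": 0,"wy": 0,"wz": 0},
    {"grip": 1,"x": 0,"y": 0,"z": -0.02,"wx": 0,"wy": 0,"wz": 0},
    {"grip": 1,"x": 0,"y": 0,"z": -0.03,"wx": 0,"wy": 0,"wz": 0},
    {"grip": 1,"x": 0,"y": 0,"z": -0.035,"wx": 0,"wy": 0,"wz": 0},
    {"grip": 1,"x": 0,"y": 0,"z": 0,"wx": 0,"wy": 0,"wz": 0},
  ],
)

```text
time: 23.13
position: [0.5196, 0.1957, 0.1356]
orientation: [[-0.955, 0.296, 0.009], [0.296, 0.955, 0.003], [-0.007, 0.006, -1.0]]
force: [1.1, 0.2, 0.1]
finger_gap: 0.0856
grasp_force: 0.0
```

```bash
python3 -c "
from h import *
go(*L['red'],.125,162.8)"
```

```text
pos [0.5196 0.1957 0.1356] yaw 162.77 q [ 0.36  0.07 -0.02  1.47 -0.    0.66] tilt [-0.0073  0.0057 -1.    ] | tool d [-0.1857 -0.277   0.0104] t 23.13
wz -0.03 rowmin 8.000517517669488
d at final yaw [-0.1856 -0.277   0.0106]
```

Request:
drive_tool(
  increments=[
    {"grip": 1,"x": -0.0206,"y": -0.0308,"z": 0,"wx": 0,"wy": 0,"wz": 0},
    {"grip": 1,"x": -0.0206,"y": -0.0308,"z": 0,"wx": 0,"wy": 0,"wz": 0},
    {"grip": 1,"x": -0.0206,"y": -0.0308,"z": 0,"wx": 0,"wy": 0,"wz": 0},
    {"grip": 1,"x": -0.0206,"y": -0.0308,"z": 0,"wx": 0,"wy": 0,"wz": 0},
    {"grip": 1,"x": -0.0206,"y": -0.0308,"z": 0,"wx": 0,"wy": 0,"wz": 0},
  ],
)

```text
time: 23.55
position: [0.5704, 0.0157, 0.1288]
orientation: [[-0.955, 0.296, 0.001], [0.296, 0.955, 0.0], [-0.001, 0.0, -1.0]]
force: [0.3, 0.8, -0.0]
finger_gap: 0.0855
grasp_force: 0.0
```

Request:
drive_tool(
  increments=[
    {"grip": 1,"x": -0.0206,"y": -0.0308,"z": 0,"wx": 0,"wy": 0,"wz": 0},
    {"grip": 1,"x": -0.0206,"y": -0.0308,"z": 0,"wx": 0,"wy": 0,"wz": 0},
    {"grip": 1,"x": -0.0206,"y": -0.0308,"z": 0,"wx": 0,"wy": 0,"wz": 0},
    {"grip": 1,"x": -0.0206,"y": -0.0308,"z": 0,"wx": 0,"wy": 0,"wz": 0},
    {"grip": 1,"x": 0,"y": 0,"z": 0,"wx": 0,"wy": 0,"wz": 0},
  ],
)

```text
time: 23.97
position: [0.6133, -0.1305, 0.1279]
orientation: [[-0.954, 0.3, 0.001], [0.3, 0.954, -0.002], [-0.001, -0.001, -1.0]]
force: [0.4, 0.3, 0.3]
finger_gap: 0.0856
grasp_force: 0.0
```

Request:
drive_tool(
  increments=[
    {"grip": 1,"x": 0,"y": 0,"z": 0,"wx": 0,"wy": 0,"wz": 0},
    {"grip": 1,"x": 0,"y": 0,"z": 0,"wx": 0,"wy": 0,"wz": 0},
    {"grip": 1,"x": 0,"y": 0,"z": 0,"wx": 0,"wy": 0,"wz": 0},
    {"grip": 1,"x": 0,"y": 0,"z": 0,"wx": 0,"wy": 0,"wz": 0},
    {"grip": 1,"x": 0,"y": 0,"z": 0,"wx": 0,"wy": 0,"wz": 0},
  ],
)

```text
time: 24.38
position: [0.6122, -0.1237, 0.1283]
orientation: [[-0.956, 0.295, 0.0], [0.295, 0.956, -0.0], [-0.0, 0.0, -1.0]]
force: [-0.6, -1.2, -0.4]
finger_gap: 0.0856
grasp_force: 0.0
```

```bash
python3 -c "
from h import *
go(*L['red'],.007,162.8)"
```

```text
pos [ 0.6122 -0.1237  0.1283] yaw 162.86 q [-0.2   0.25  0.16  1.48  0.    0.1 ] tilt [-4.e-04  1.e-04 -1.e+00] | tool d [-0.0026  0.0007  0.1213] t 24.38
wz 0.06 rowmin 2.910616411855153
d at final yaw [-0.0027  0.0007  0.1213]
```

Request:
drive_tool(
  increments=[
    {"grip": 1,"x": -0.0026,"y": 0.0007,"z": 0.02,"wx": 0,"wy": 0,"wz": 0},
    {"grip": 1,"x": 0,"y": 0,"z": 0.038,"wx": 0,"wy": 0,"wz": 0},
    {"grip": 1,"x": 0,"y": 0,"z": 0.035,"wx": 0,"wy": 0,"wz": 0},
    {"grip": 1,"x": 0,"y": 0,"z": 0.02,"wx": 0,"wy": 0,"wz": 0},
    {"grip": 1,"x": 0,"y": 0,"z": 0.008,"wx": 0,"wy": 0,"wz": 0},
  ],
)

```text
time: 24.8
position: [0.6128, -0.1237, 0.0031]
orientation: [[-0.955, 0.295, -0.005], [0.295, 0.955, 0.001], [0.005, -0.001, -1.0]]
force: [-0.5, 0.2, -0.9]
finger_gap: 0.0855
grasp_force: 0.0
```

Request:
drive_tool(
  increments=[
    {"grip": 1,"x": 0,"y": 0,"z": 0,"wx": 0,"wy": 0,"wz": 0},
    {"grip": -1,"x": 0,"y": 0,"z": 0,"wx": 0,"wy": 0,"wz": 0},
    {"grip": -1,"x": 0,"y": 0,"z": 0,"wx": 0,"wy": 0,"wz": 0},
    {"grip": -1,"x": 0,"y": 0,"z": 0,"wx": 0,"wy": 0,"wz": 0},
    {"grip": -1,"x": 0,"y": 0,"z": 0,"wx": 0,"wy": 0,"wz": 0},
  ],
)

```text
time: 25.22
position: [0.6159, -0.1251, 0.0087]
orientation: [[-0.955, 0.296, 0.002], [0.296, 0.955, -0.0], [-0.002, 0.0, -1.0]]
force: [0.2, -0.0, 1.2]
finger_gap: 0.0386
grasp_force: 0.0
```

Request:
drive_tool(
  increments=[
    {"grip": -1,"x": 0,"y": 0,"z": 0,"wx": 0,"wy": 0,"wz": 0},
    {"grip": -1,"x": 0,"y": 0,"z": 0,"wx": 0,"wy": 0,"wz": 0},
    {"grip": -1,"x": 0,"y": 0,"z": 0,"wx": 0,"wy": 0,"wz": 0},
    {"grip": -1,"x": 0,"y": 0,"z": 0,"wx": 0,"wy": 0,"wz": 0},
    {"grip": -1,"x": 0,"y": 0,"z": 0,"wx": 0,"wy": 0,"wz": 0},
  ],
)

```text
time: 25.63
position: [0.6158, -0.1251, 0.0086]
orientation: [[-0.955, 0.296, 0.002], [0.296, 0.955, -0.0], [-0.002, 0.0, -1.0]]
force: [-1.0, 0.1, 6.0]
finger_gap: 0.0305
grasp_force: 59.2
```

```bash
python3 -c "
from h import *
go(*PADS[0],.125,162.8)"
```

```text
pos [ 0.6158 -0.1251  0.0086] yaw 162.77 q [-0.2   0.3  -0.01  1.26  0.    0.1 ] tilt [-2.4e-03  3.0e-04 -1.0e+00] | tool d [ 0.058   0.2769 -0.1165] t 25.63
wz -0.03 rowmin 7.336610006521458
d at final yaw [ 0.0581  0.2769 -0.1164]
```

Request:
drive_tool(
  increments=[
    {"grip": -1,"x": 0,"y": 0,"z": -0.01,"wx": 0,"wy": 0,"wz": 0},
    {"grip": -1,"x": 0,"y": 0,"z": -0.025,"wx": 0,"wy": 0,"wz": 0},
    {"grip": -1,"x": 0,"y": 0,"z": -0.035,"wx": 0,"wy": 0,"wz": 0},
    {"grip": -1,"x": 0,"y": 0,"z": -0.035,"wx": 0,"wy": 0,"wz": 0},
    {"grip": -1,"x": 0.004,"y": 0.02,"z": -0.012,"wx": 0,"wy": 0,"wz": 0},
  ],
)

```text
time: 26.05
position: [0.6183, -0.1071, 0.1304]
orientation: [[-0.954, 0.299, 0.006], [0.299, 0.954, -0.002], [-0.007, -0.0, -1.0]]
force: [0.8, -0.4, 0.3]
finger_gap: 0.0302
grasp_force: 59.4
```

Request:
drive_tool(
  increments=[
    {"grip": -1,"x": 0.007,"y": 0.034,"z": 0,"wx": 0,"wy": 0,"wz": 0},
    {"grip": -1,"x": 0.007,"y": 0.034,"z": 0,"wx": 0,"wy": 0,"wz": 0},
    {"grip": -1,"x": 0.007,"y": 0.034,"z": 0,"wx": 0,"wy": 0,"wz": 0},
    {"grip": -1,"x": 0.007,"y": 0.034,"z": 0,"wx": 0,"wy": 0,"wz": 0},
    {"grip": -1,"x": 0.007,"y": 0.034,"z": 0,"wx": 0,"wy": 0,"wz": 0},
  ],
)

```text
time: 26.47
position: [0.6339, 0.0696, 0.1249]
orientation: [[-0.955, 0.296, 0.001], [0.296, 0.955, 0.0], [-0.001, 0.0, -1.0]]
force: [1.4, 0.7, -0.7]
finger_gap: 0.0302
grasp_force: 59.4
```

Request:
drive_tool(
  increments=[
    {"grip": -1,"x": 0.007,"y": 0.034,"z": 0,"wx": 0,"wy": 0,"wz": 0},
    {"grip": -1,"x": 0.007,"y": 0.034,"z": 0,"wx": 0,"wy": 0,"wz": 0},
    {"grip": -1,"x": 0.005,"y": 0.019,"z": 0,"wx": 0,"wy": 0,"wz": 0},
    {"grip": -1,"x": 0,"y": 0,"z": 0,"wx": 0,"wy": 0,"wz": 0},
    {"grip": -1,"x": 0,"y": 0,"z": 0,"wx": 0,"wy": 0,"wz": 0},
  ],
)

```text
time: 26.88
position: [0.6414, 0.1579, 0.1243]
orientation: [[-0.956, 0.294, -0.0], [0.294, 0.956, -0.0], [-0.0, -0.0, -1.0]]
force: [-0.5, -0.6, -1.4]
finger_gap: 0.0301
grasp_force: 59.5
```

Request:
drive_tool(
  increments=[
    {"grip": -1,"x": 0,"y": 0,"z": 0,"wx": 0,"wy": 0,"wz": 0},
    {"grip": -1,"x": 0,"y": 0,"z": 0,"wx": 0,"wy": 0,"wz": 0},
    {"grip": -1,"x": 0,"y": 0,"z": 0,"wx": 0,"wy": 0,"wz": 0},
    {"grip": -1,"x": 0,"y": 0,"z": 0,"wx": 0,"wy": 0,"wz": 0},
    {"grip": -1,"x": 0,"y": 0,"z": 0,"wx": 0,"wy": 0,"wz": 0},
  ],
)

```text
time: 27.3
position: [0.6417, 0.1561, 0.1241]
orientation: [[-0.955, 0.297, 0.0], [0.297, 0.955, 0.0], [-0.0, 0.0, -1.0]]
force: [-0.2, 0.2, -0.3]
finger_gap: 0.0302
grasp_force: 59.5
```

```bash
python3 -c "
from h import *
go(*PADS[0],.0236,162.8)"
```

```text
pos [0.6417 0.1561 0.1241] yaw 162.71 q [0.24 0.34 0.27 1.5  0.   0.54] tilt [-1.e-04  1.e-04 -1.e+00] | tool d [-0.0003  0.0007  0.1005] t 27.3
wz -0.09 rowmin 2.4110512766334025
d at final yaw [-0.0003  0.0007  0.1005]
```

Request:
drive_tool(
  increments=[
    {"grip": -1,"x": 0,"y": 0,"z": 0.015,"wx": 0,"wy": 0,"wz": 0},
    {"grip": -1,"x": 0,"y": 0,"z": 0.03,"wx": 0,"wy": 0,"wz": 0},
    {"grip": -1,"x": 0,"y": 0,"z": 0.025,"wx": 0,"wy": 0,"wz": 0},
    {"grip": -1,"x": 0,"y": 0,"z": 0.014,"wx": 0,"wy": 0,"wz": 0},
    {"grip": -1,"x": 0,"y": 0,"z": 0.006,"wx": 0,"wy": 0,"wz": 0},
  ],
)

```text
time: 27.72
position: [0.6402, 0.1561, 0.031]
orientation: [[-0.955, 0.297, -0.004], [0.297, 0.955, -0.001], [0.003, -0.002, -1.0]]
force: [-0.4, -0.7, -1.8]
finger_gap: 0.0299
grasp_force: 59.5
```

Request:
drive_tool(
  increments=[
    {"grip": -1,"x": 0,"y": 0,"z": 0,"wx": 0,"wy": 0,"wz": 0},
    {"grip": -1,"x": 0,"y": 0,"z": 0,"wx": 0,"wy": 0,"wz": 0},
    {"grip": -1,"x": 0,"y": 0,"z": 0,"wx": 0,"wy": 0,"wz": 0},
    {"grip": -1,"x": 0,"y": 0,"z": 0,"wx": 0,"wy": 0,"wz": 0},
    {"grip": -1,"x": 0,"y": 0,"z": 0,"wx": 0,"wy": 0,"wz": 0},
  ],
)

```text
time: 28.13
position: [0.6422, 0.157, 0.0353]
orientation: [[-0.955, 0.296, 0.002], [0.296, 0.955, 0.0], [-0.002, 0.001, -1.0]]
force: [-0.4, 0.4, -0.9]
finger_gap: 0.0299
grasp_force: 59.5
```

```bash
python3 -c "
from h import *
go(*PADS[0],.0236,162.8)"
```

```text
pos [0.6422 0.157  0.0353] yaw 162.77 q [ 0.24  0.36  0.12  1.33 -0.    0.54] tilt [-1.6e-03  9.0e-04 -1.0e+00] | tool d [-0.0001 -0.0004  0.0117] t 28.13
wz -0.03 rowmin 0.2795281634592029
d at final yaw [-0.0001 -0.0004  0.0117]
```

Request:
drive_tool(
  increments=[
    {"grip": -1,"x": 0,"y": -0.0004,"z": 0.004,"wx": 0,"wy": 0,"wz": 0},
    {"grip": -1,"x": 0,"y": 0,"z": 0.003,"wx": 0,"wy": 0,"wz": 0},
    {"grip": -1,"x": 0,"y": 0,"z": 0.002,"wx": 0,"wy": 0,"wz": 0},
    {"grip": -1,"x": 0,"y": 0,"z": 0.001,"wx": 0,"wy": 0,"wz": 0},
    {"grip": -1,"x": 0,"y": 0,"z": 0.0006,"wx": 0,"wy": 0,"wz": 0},
  ],
)

```text
time: 28.55
position: [0.6413, 0.1564, 0.0236]
orientation: [[-0.955, 0.296, -0.0], [0.296, 0.955, -0.0], [0.0, -0.0, -1.0]]
force: [-3.8, -0.4, 7.1]
finger_gap: 0.0298
grasp_force: 60.1
```

Request:
drive_tool(
  increments=[
    {"grip": -1,"x": 0,"y": 0,"z": 0.0004,"wx": 0,"wy": 0,"wz": 0},
    {"grip": -1,"x": 0,"y": 0,"z": 0.0003,"wx": 0,"wy": 0,"wz": 0},
    {"grip": -1,"x": 0,"y": 0,"z": 0.0003,"wx": 0,"wy": 0,"wz": 0},
    {"grip": -1,"x": 0,"y": 0,"z": 0,"wx": 0,"wy": 0,"wz": 0},
    {"grip": -1,"x": 0,"y": 0,"z": 0,"wx": 0,"wy": 0,"wz": 0},
  ],
)

```text
time: 28.97
position: [0.6415, 0.1565, 0.0236]
orientation: [[-0.955, 0.296, 0.001], [0.296, 0.955, 0.0], [-0.001, 0.0, -1.0]]
force: [-4.5, -0.3, 8.5]
finger_gap: 0.0299
grasp_force: 60.1
```

Request:
drive_tool(
  increments=[
    {"grip": 0,"x": 0,"y": 0,"z": 0,"wx": 0,"wy": 0,"wz": 0},
    {"grip": 0.5,"x": 0,"y": 0,"z": 0,"wx": 0,"wy": 0,"wz": 0},
    {"grip": 1,"x": 0,"y": 0,"z": 0,"wx": 0,"wy": 0,"wz": 0},
    {"grip": 1,"x": 0,"y": 0,"z": 0,"wx": 0,"wy": 0,"wz": 0},
    {"grip": 1,"x": 0,"y": 0,"z": 0,"wx": 0,"wy": 0,"wz": 0},
  ],
)

```text
time: 29.38
position: [0.6414, 0.1564, 0.0222]
orientation: [[-0.955, 0.296, -0.0], [0.296, 0.955, -0.0], [0.0, -0.0, -1.0]]
force: [0.1, 0.4, 0.3]
finger_gap: 0.0852
grasp_force: 0.0
```

Request:
drive_tool(
  increments=[
    {"grip": 1,"x": 0,"y": 0,"z": -0.01,"wx": 0,"wy": 0,"wz": 0},
    {"grip": 1,"x": 0,"y": 0,"z": -0.025,"wx": 0,"wy": 0,"wz": 0},
    {"grip": 1,"x": 0,"y": 0,"z": -0.035,"wx": 0,"wy": 0,"wz": 0},
    {"grip": 1,"x": 0,"y": 0,"z": -0.035,"wx": 0,"wy": 0,"wz": 0},
    {"grip": 1,"x": 0,"y": 0,"z": -0.035,"wx": 0,"wy": 0,"wz": 0},
  ],
)

```text
time: 29.8
position: [0.6411, 0.1564, 0.1647]
orientation: [[-0.955, 0.296, 0.0], [0.296, 0.955, 0.0], [-0.0, 0.0, -1.0]]
force: [0.3, -0.1, 0.2]
finger_gap: 0.0851
grasp_force: 0.0
```

Request:
drive_tool(
  increments=[
    {"grip": 1,"x": 0,"y": -0.03,"z": 0,"wx": 0,"wy": 0,"wz": 0},
    {"grip": 1,"x": 0,"y": -0.038,"z": 0,"wx": 0,"wy": 0,"wz": 0},
    {"grip": 1,"x": 0,"y": -0.038,"z": 0,"wx": 0,"wy": 0,"wz": 0},
    {"grip": 1,"x": 0,"y": -0.038,"z": 0,"wx": 0,"wy": 0,"wz": 0},
    {"grip": 1,"x": 0,"y": -0.038,"z": 0,"wx": 0,"wy": 0,"wz": 0},
  ],
)

```text
time: 30.22
position: [0.5869, -0.0187, 0.1633]
orientation: [[-0.955, 0.296, 0.001], [0.296, 0.955, -0.0], [-0.001, 0.0, -1.0]]
force: [0.2, -1.1, -0.5]
finger_gap: 0.0852
grasp_force: 0.0
```

```bash
python3 -c "
from h import *
import cv2
t=robot.get_image('top');s=robot.get_image('scene')
c=np.zeros((600,800,3),np.uint8)
c[:575,:350]=cv2.resize(t[125:240,155:225],None,fx=5,fy=5,interpolation=cv2.INTER_CUBIC)
c[:600,400:720]=cv2.resize(s[145:265,320:384],None,fx=5,fy=5,interpolation=cv2.INTER_CUBIC)
cv2.imwrite('pics/f.png',c[:,:,::-1]);cv2.imwrite('pics/f2.png',s[:,:,::-1])"
```

```text
(no output)
```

View pics/f.png

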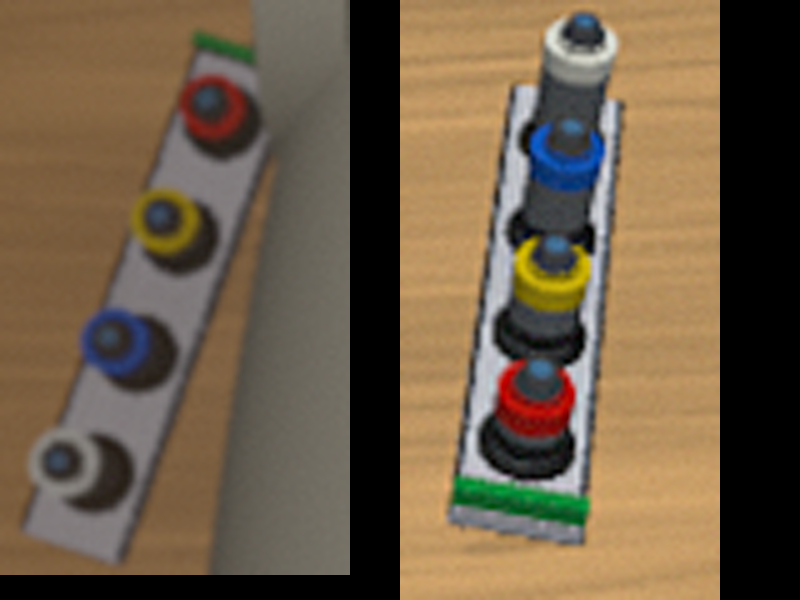

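View pics/f2.png

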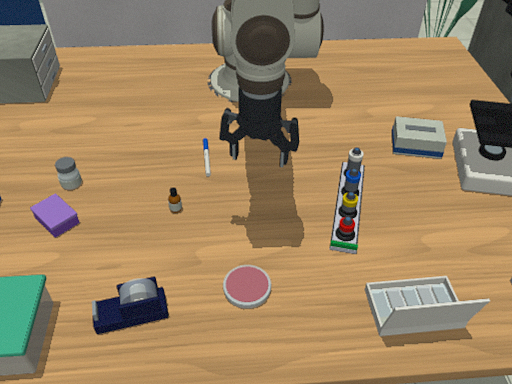

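All four lenses stand upright on their pads in the right order, and the bottle is still at scene (175,200). One numeric check of centring before handing in.

```bash
python3 -c "
from h import *
for i,(a,b,h) in enumerate([((214,107),(541,371),.044),((166,221),(556,245),.054),((115,341),(572,128),.064),((64,464),(584,20),.074)]):
    print(((ray('top',*T(*a,155,125,5),h+.003)-PADS[i])*1e3).round(1),((ray('scene',*T(*b,320,145,5,400),h+.015)-PADS[i])*1e3).round(1))"
```

```text
[-1.4 -1.3] [ 1.2 -0.7]
[-0.6 -1. ] [ 0.8 -1.1]
[-0.7 -0.2] [ 0.4 -0.4]
[ 0.2 -0.3] [ 0.3 -1.3]
```

Every lens is within about 2 mm of its pad's centre, so I'm handing in.

```bash
python3 -c "
from station import robot
print(robot.sign_off())"
```

```text
the job is handed in; nothing more can be done
None
```

The four objectives stand nose up on the rail, red, yellow, blue, white from the green end, each within about 2 mm of its pad centre; the oil bottle was not touched, and I handed the job in at about 30 s of the 104 s allowed.

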